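Close the pump box cover evenly

TASK

The cover plate of the pump box stands raised on its thick gasket under four loose black T-bar screws. Tighten the screws a little at a time in a crisscross order (first only about a tenth of a turn on two opposite screws, then on the other two, then go round again in the same crisscross way), keeping the plate level, until the plate lies flush on its seat and all four are firmly hand-tight (about 0.6 N m), not forced. Leave the things standing around alone.

Things in the scene. Friction and masses are not known exactly. Their poses are not given: they have to be found in the camera images.
- housing: fixed square steel pump box, 236 x 236 mm, 58 mm high; origin at the centre of its underside on the work surface, x and y along its sides, z up. Inside its 8 mm high lip is a flat seat, 50 mm above the origin
- plate: square aluminium cover plate 200 x 200 x 8 mm inside the lip; origin at the centre of its top face, z up. At the start it rests on the springy gasket with its top 62 mm above the housing's origin (4 mm proud of the lip); seated, its top is flush with the lip (58 mm)
- knob1: Screw knob: black T-bar 44 (along its x) x 16 x 34 mm tall on a steel hub 23 mm wide, 14 mm high. Origin on the screw axis at grip height: 36 mm above the hub's underside, 12 mm below the bar's top. z up; bar direction random. At the housing's +x,+y corner, 75 mm from its centre in x and y; opposite knob3.
- knob2: Knob like knob1. All tighten clockwise seen from above, sinking 4.2 mm per radian (steep quick-action thread), and stay where they are left. At the start each hub is 0 to 1.8 mm above the plate. At the housing's -x,+y corner, 75 mm from its centre in x and y; opposite knob4.
- knob3: Knob like knob1. Each screw needs 0.95 to 1.4 rad to bring its corner to the seat. The bar drives the hub through a stiff torsion spring (5 N m/rad), so the screw lags the bar by some 0.1 rad and springs the bar back on release; the end must be felt. At the housing's -x,-y corner, 75 mm from its centre in x and y; opposite knob1.
- knob4: Knob like knob1. Turning takes about 0.25 N m free, up to 0.4 while the gasket yields, then climbs steeply on the seat; 0.5 to 0.7 N m is firmly hand-tight, over 0.8 N m too much. At the housing's +x,-y corner, 75 mm from its centre in x and y; opposite knob2.
- bowl: steel bowl, 120 mm wide, 55 mm high; bystander
- jar: closed jar, 64 mm wide, 100 mm high; bystander
- spoon: long steel spoon lying flat; bystander

How it is judged:
On the way, in this order (a step that is already met when the one before it is completed fails the run):
1. two opposite screws have been turned part way down (sunk at least 1.2 mm) while the other two have not yet been turned down (sunk less than 0.4 mm) (((distance of each of knob1, knob3 from where it was at the start of the episode above 0.0012 m and distance of each of knob2, knob4 from where it was at the start of the episode below 0.0004 m) or (distance of each of knob2, knob4 from where it was at the start of the episode above 0.0012 m and distance of each of knob1, knob3 from where it was at the start of the episode below 0.0004 m))), for 0.1 s.
2. all four screws are part way down (sunk at least 1.2 mm) while the plate still stands at least 0.7 mm clear of its seat (distance of each of knob1, knob2, knob3, knob4 from where it was at the start of the episode above 0.0012 m and z of plate in the frame of housing above 0.0587 m), for 0.1 s.
3. two opposite screws are tight (more than 36 N each) while the other two are not yet (((contact force between each of knob1, knob3 and plate above 36 N and contact force between each of knob2, knob4 and plate below 36 N) or (contact force between each of knob2, knob4 and plate above 36 N and contact force between each of knob1, knob3 and plate below 36 N))), for 0.1 s.
At the end, for the whole second after the job is handed in: the plate lies on its seat, its top within 0.4 mm of flush with the lip and level within 0.006 rad, at rest, and each of the four screws clamps it with more than 36 N (z of plate in the frame of housing below 0.0584 m and angle between plate's own z axis and vertical below 0.006 rad and contact force between each of knob1, knob2, knob3, knob4 and plate above 36 N and linear speed of plate below 0.01 m/s); the robot touches nothing.
It fails at once if the plate is cocked by more than 0.026 rad (one screw or one side run down too far ahead of the others) (angle between plate's own z axis and vertical above 0.026 rad).
It fails at once if a screw is overtightened (presses the plate with more than 110 N) (contact force between any of knob1, knob2, knob3, knob4 and plate above 110 N).
It fails at once if the fingers press on the plate with more than 20 N (contact force between the fingers and plate above 20 N).
It fails at once if the bowl, the jar or the spoon is moved by more than 20 mm (distance of any of bowl, jar, spoon from where it was at the start of the episode above 0.02 m).
It also fails if it takes over 72 s, if anything falls off the work surface, if the arm or the gripper's body presses on something with over 40 N, if the wrist force passes 120 N, or if a joint passes its speed limit or range.

ROBOT

A 7-joint arm with a two-finger parallel gripper is mounted at the origin on the work surface. World frame = base frame: x ahead of the robot, y to its left, z up, the work surface at z = 0. Lengths are in m, angles in rad, forces in N, time in s.
With the tool pointing down it reaches from about 0.4 to 0.9 m from the base axis. Payload 5.5 kg.
Tool frame: the origin (TCP) lies midway between the tips of the shut fingers; the grasp point (between the pads) lies ctrl.tcp_to_grasp behind it (ctrl.tcp_to_grasp is the distance from the TCP to the grasp point, in m); z points along the fingers, y is the direction in which the jaws open and shut (so a half turn about z gives the same grasp; the last joint's range is limited). The gripper opens to 92 mm and grips with 3 to 60 N. Pads are 19 mm wide; open, the fingers measure 130 mm over their backs; the gripper's body (75 mm by 190 mm) begins 47 mm behind the grasp point.
Start: joints at [1.52, 0.501, -0.427, 1.55, 0.221, 1.138, -0.21], TCP at [0.201, -0.618, 0.227] pointing down, gripper open.
Joint ranges: [-2.88, 2.88], [-0.31, 2.03], [-1.54, 1.56], [0.2, 2.42], [-1.41, 4.55], [0.19, 2.02], [-2.57, 2.57]. Speed limits (rad/s): [2.57, 2.57, 3.14, 3.14, 3.14, 3.14, 3.14].

INTERFACE

Orientations are given as a unit quaternion [w, x, y, z].
In Python, from bench import ctrl gives the robot as it stands.
- The arm moves only by the tool move_arm, never from a script. Its argument "deltas" is a list of rows, each an object with "dr": the turn, a rotation vector about the tool's x, y, z normalised to -1 to 1, where 1 is 2 rad, a list of three; "delta_pos": the shift along the tool's x, y, z normalised to -1 to 1, where 1 is 0.6 m, a list of three; "fingers": the opening, from 0 (shut) to 1 (fully open). A call has 1 to 10 rows; each row shifts and turns the pose as measured when the row begins, along the tool's axes as they then stand; what a row does not reach is not made up. A row lasts 1/10 s, in which the tool goes at most 50 mm and 8.59 degrees, less where a joint would pass 70% of its speed; a pose out of reach is approached as far as the arm can. A call with a number of a shift or a turn outside -1 to 1 is refused whole. A call with a gripper value outside its range is refused whole. The fingers move at their own pace and stop on an object; "force" is the grip in N (left out, the last holds). Time passes only in rows, so rows that do not move let the fingers close. It gives the time, the measured TCP pose, the force and the opening at its end, in the units of the state.
- ctrl.get_obs(): the state, without advancing time (a new reading comes with each control period).
- ctrl.grab_frame(name): name is "scene" or "side" or "wrist"; returns the picture (400x640x3 uint8, red, green, blue); there is no depth.
- ctrl.camera_model(name): a dict with "fx", "fy", "cx", "cy" (pixels), "dist" ([k1, k2, p1, p2, k3] as OpenCV has them; the pictures are not rectified), "pose" (4x4, takes a point from camera to world coordinates). Camera axes: x right, y down, z forward; pixel columns grow to the right and rows downward; lengths in m; the calibration is good to about 2 mm. A picture is of the moment at which its call begins: read the wrist's pose just before it. camera_model takes no time and is no camera call; for the wrist camera it gives the pose at the moment of the call.
- ctrl.close_job(): hands the job in, once; it reports no verdict.
The state is a dict: "time": time; "joint_pos": joint angles; "dq": joint speeds; "joint_efforts": joint torques, N m; "tcp_pos": TCP position; "tool_rot": TCP orientation; "force": force on the tool from outside, world axes, zero at the start; "ft_torque": the same for the moment, N m; "finger_gap": opening from 0.0 (shut) to 1.0 (fully open).
Only numpy, scipy, OpenCV 4.12 (cv2) and the standard library are available. Lean on these libraries where they do the work, as an engineer would, in place of code of your own. Each camera call takes 0.05 s, during which the arm holds its last target. There are 200 camera calls.

## Working session

There is one attempt and no reset: what is moved stays moved. The work goes in short steps, Python scripts to look and compute and a tool call to move; the robot and the scene stay as the last step left them, time stands still between calls to the robot, and variables do not carry over. Pictures are saved under pics/ and viewed, about 8 in all and at most 12, crops included, and the job is handed in when it is done.

Besides the shell and the picture viewer there is one more tool, called after "Emit:" in YAML: its name, and indented under it one key for each argument. move_arm: Moves the arm, as the interface text tells. Scaled input: -1 to 1 covers 0.6 m each way for a shift and 2 rad each way for a turn. Its arguments: {"type":"object","properties":{"deltas":{"type":"array"},"force":{"type":"number"}},"required":["deltas"]}

```bash
ls; mkdir -p pics; python3 - <<'E'
from bench import ctrl
import cv2
o=ctrl.get_obs();print(o, ctrl.tcp_to_grasp)
for n in ["scene","side"]:
    cv2.imwrite(f"pics/{n}0.png",ctrl.grab_frame(n)[:,:,::-1]); print(n,ctrl.camera_model(n))
print(ctrl.camera_model("wrist"))
E
```

```text
pics
{'time': 0.0, 'joint_pos': array([ 1.52020483,  0.50185093, -0.42679182,  1.55142909,  0.22081242,
        1.13828894, -0.21030377]), 'dq': array([ 7.50150721e-04, -8.70115084e-04,  5.57549007e-05, -1.92488643e-04,
        1.76630701e-03,  1.54967325e-03,  1.17580373e-03]), 'joint_efforts': array([-2.72084108e-04, -5.66582537e+01, -5.81638947e+00, -2.79109097e+01,
       -6.86732330e-02,  3.08561185e-02,  2.09184514e-04]), 'tcp_pos': array([ 0.20037692, -0.6176219 ,  0.22568517]), 'tool_rot': array([-9.51248060e-04,  9.87712519e-01,  1.56278791e-01, -1.19694135e-04]), 'force': array([-1.27574736, -0.05545305,  0.39758869]), 'ft_torque': array([-0.01546271, -0.02194644,  0.04033236]), 'finger_gap': 0.998747817137634} 0.0188
scene {'fx': 384.736987043362, 'fy': 384.736987043362, 'cx': 323.14623372056917, 'cy': 193.31344906813092, 'dist': array([-0.00981042,  0.        ,  0.        ,  0.        ,  0.        ]), 'pose': array([[-0.25906169,  0.76536051, -0.5891607 ,  1.16297341],
       [ 0.96583607,  0.20091542, -0.16368776,  0.19279123],
       [-0.00690868, -0.61143788, -0.791262
[... 263 characters left out ...]
   ]), 'pose': array([[-0.86723605, -0.32545868,  0.37680006,  0.04511426],
       [-0.49786307,  0.57570685, -0.64860927,  0.91546925],
       [-0.00583086, -0.75009218, -0.66130759,  0.98301562],
       [ 0.        ,  0.        ,  0.        ,  1.        ]])}
{'fx': 351.33797900968034, 'fy': 351.33797900968034, 'cx': 318.4680243876269, 'cy': 199.25961390121088, 'dist': array([-0.07533674,  0.        ,  0.        ,  0.        ,  0.        ]), 'pose': array([[ 0.30813153, -0.91669214, -0.25442185,  0.26792769],
       [-0.95133922, -0.29773358, -0.07942549, -0.59612744],
       [-0.00294121,  0.26651498, -0.96382629,  0.3850606 ],
       [ 0.        ,  0.        ,  0.        ,  1.        ]])}
```

View pics/scene0.png

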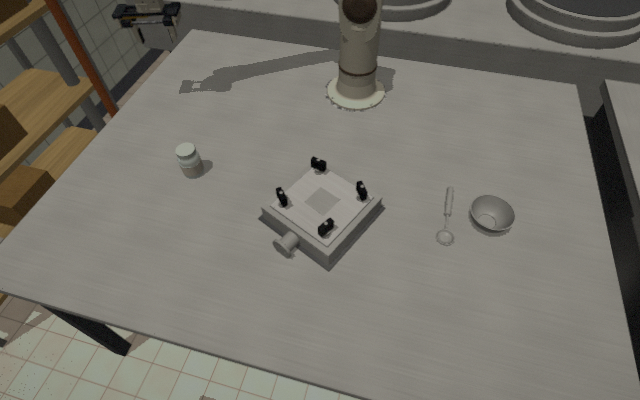

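View pics/side0.png

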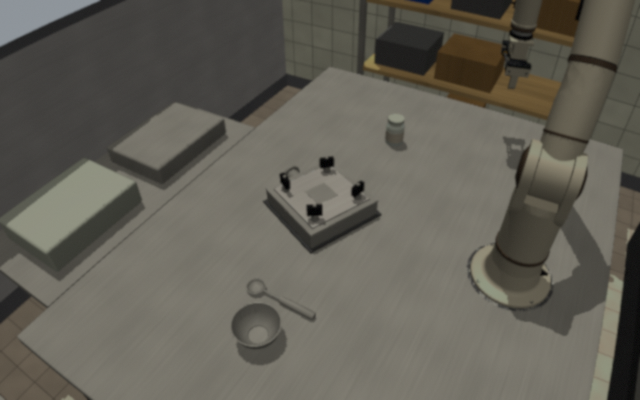

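The scene view shows the box at about (322,205) with knobs at (318,164), (362,190), (326,228) and (282,197). The side view shows the same knobs at (327,163), (358,189), (315,211) and (286,181). The jar, bowl and spoon stand well clear. Next I'll triangulate the black knobs.

```bash
cat > h.py <<'E'
import numpy as np, cv2
def ray(m,uv):
    K=np.array([[m["fx"],0,m["cx"]],[0,m["fy"],m["cy"]],[0,0,1.]])
    p=cv2.undistortPoints(np.array(uv,float).reshape(-1,1,2),K,np.array(m["dist"]))[:,0]
    d=np.c_[p,np.ones(len(p))]@m["pose"][:3,:3].T
    return m["pose"][:3,3],d
def plane(m,uv,z):
    c,d=ray(m,uv); return c+d*((z-c[2])/d[:,2])[:,None]
def blobs(img,roi,th=45,amin=20,amax=5000):
    x0,y0,x1,y1=roi; g=img.max(2); k=np.zeros(g.shape,np.uint8); k[y0:y1,x0:x1]=(g[y0:y1,x0:x1]<th)
    n,l,s,c=cv2.connectedComponentsWithStats(k)
    return [(c[i],s[i,4],(l==i)) for i in range(1,n) if amin<s[i,4]<amax]
E
python3 - <<'E'
import cv2,numpy as np
from h import *
from bench import ctrl
for n,roi in (("scene",(265,145,380,245)),("side",(270,145,375,225))):
    im=cv2.imread(f"pics/{n}0.png"); m=ctrl.camera_model(n)
    b=blobs(im,roi,40); 
    for c,a,_ in b: print(n,c.round(1),a,plane(m,[c],.093)[0].round(4))
E
```

```text
scene [318.2 164. ] 139 [ 0.4647 -0.0147  0.093 ]
scene [361.2 191.1] 112 [0.529  0.1217 0.093 ]
scene [281.5 197.4] 104 [ 0.6029 -0.0766  0.093 ]
scene [325.3 227.4] 147 [0.6638 0.0586 0.093 ]
side [326.1 162.5] 110 [ 0.6041 -0.0768  0.093 ]
side [284.8 181.9] 78 [0.6636 0.0613 0.093 ]
side [357.1 189.4] 103 [ 0.4664 -0.0123  0.093 ]
side [314.1 210.3] 123 [0.5292 0.1217 0.093 ]
side [366.7 220. ] 47 [0.3891 0.0853 0.093 ]
```

Emit:
move_arm:
  deltas:
    - {"delta_pos":[0.062,-0.056,0],"dr":[0,0,0],"fingers":0.5}
    - {"delta_pos":[0.062,-0.056,0],"dr":[0,0,0],"fingers":0.5}
    - {"delta_pos":[0.062,-0.056,0],"dr":[0,0,0],"fingers":0.5}
    - {"delta_pos":[0.062,-0.056,0],"dr":[0,0,0],"fingers":0.5}
    - {"delta_pos":[0.062,-0.056,0],"dr":[0,0,0],"fingers":0.5}
    - {"delta_pos":[0.062,-0.056,0],"dr":[0,0,0],"fingers":0.5}
    - {"delta_pos":[0.062,-0.056,0],"dr":[0,0,0],"fingers":0.5}
    - {"delta_pos":[0.062,-0.056,0],"dr":[0,0,0],"fingers":0.5}
    - {"delta_pos":[0.062,-0.056,0],"dr":[0,0,0],"fingers":0.5}
    - {"delta_pos":[0.062,-0.056,0],"dr":[0,0,0],"fingers":0.5}

```text
time: 1.1
tcp_pos: [0.4457, -0.1884, 0.2213]
tool_rot: [-0.001, 0.989, 0.147, -0.003]
force: [0.8, -1.0, -0.8]
finger_gap: 0.498
```

Emit:
move_arm:
  deltas:
    - {"delta_pos":[0.062,-0.056,-0.01],"dr":[0,0,0],"fingers":0.5}
    - {"delta_pos":[0.062,-0.056,-0.01],"dr":[0,0,0],"fingers":0.5}
    - {"delta_pos":[0.062,-0.056,-0.01],"dr":[0,0,0],"fingers":0.5}
    - {"delta_pos":[0.062,-0.056,-0.01],"dr":[0,0,0],"fingers":0.5}
    - {"delta_pos":[0.055,-0.049,0],"dr":[0,0,0],"fingers":0.5}
    - {"delta_pos":[0,0,0],"dr":[0,0,0],"fingers":0.5}
    - {"delta_pos":[0,0,0],"dr":[0,0,0],"fingers":0.5}

```text
time: 1.8
tcp_pos: [0.5714, 0.0325, 0.2435]
tool_rot: [-0.004, 0.988, 0.153, -0.003]
force: [-0.1, -0.4, 0.3]
finger_gap: 0.497
```

```bash
cat > st.py <<'E'
import numpy as np
from bench import ctrl
from scipy.spatial.transform import Rotation as Ro
def st():
    o=ctrl.get_obs(); q=o["tool_rot"]; R=Ro.from_quat([q[1],q[2],q[3],q[0]]).as_matrix()
    return o,np.array(o["tcp_pos"]),R
def yaw(R): return np.arctan2(R[1,1],R[0,1])  # world angle of the jaw axis
E
python3 - <<'E'
from h import *; from st import *
o,p,R=st(); m=ctrl.camera_model("wrist"); im=ctrl.grab_frame("wrist")
cv2.imwrite("pics/w0.png",im[:,:,::-1]); print(o["time"],p,yaw(R),o["joint_pos"].round(3),o["dq"].round(2))
for c,a,_ in blobs(im,(0,0,640,400),40,100): print(c.round(1),a,plane(m,[c],.1)[0].round(4))
E
```

```text
1.8 [0.57142812 0.03246469 0.24348495] -1.2643429705264448 [ 0.49   0.413 -0.758  1.719  0.3    1.138 -1.62 ] [-0.05  0.02 -0.03 -0.02 -0.01 -0.01 -0.01]
[319.2  72.4] 429 [0.6611 0.0618 0.1   ]
[443.4 188. ] 1026 [ 0.6018 -0.0731  0.1   ]
[211.2 199.1] 1147 [0.5288 0.1223 0.1   ]
[264.1 258.6] 418 [0.4869 0.0612 0.1   ]
[372.9 258.8] 396 [ 0.5181 -0.0365  0.1   ]
[595.7 269.4] 123 [ 0.5727 -0.2558  0.1   ]
[344.3 310. ] 202 [ 0.4573 -0.0288  0.1   ]
[255.1 313.6] 209 [0.4257 0.0545 0.1   ]
[381.8 313.5] 204 [ 0.4647 -0.0656  0.1   ]
[620.5 395.2] 316 [ 0.4367 -0.3838  0.1   ]
```

View pics/w0.png

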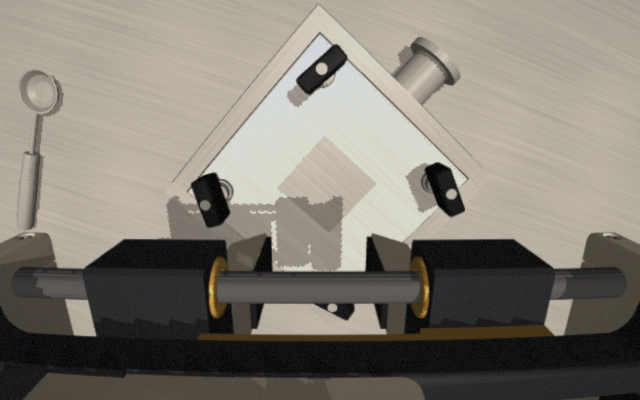

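The wrist view shows three knobs whole: white axis dots at (322,69), (205,204) and (445,187). The fourth, near (335,308), is hidden by the fingers. I'll back off 80 mm so all four are visible.

Emit:
move_arm:
  deltas:
    - {"delta_pos":[-0.075,0,-0.02],"dr":[0,0,0],"fingers":0.5}
    - {"delta_pos":[-0.075,0,-0.02],"dr":[0,0,0],"fingers":0.5}
    - {"delta_pos":[0,0,0],"dr":[0,0,0],"fingers":0.5}

```text
time: 2.15
tcp_pos: [0.4804, 0.0018, 0.2636]
tool_rot: [-0.007, 0.989, 0.15, -0.007]
force: [1.0, -0.5, 0.1]
finger_gap: 0.496
```

```bash
python3 - <<'E'
from h import *; from st import *
o,p,R=st(); m=ctrl.camera_model("wrist"); im=ctrl.grab_frame("wrist")
cv2.imwrite("pics/w1.png",im[:,:,::-1]); np.save("m1.npy",m,allow_pickle=True)
K=np.array([[m["fx"],0,m["cx"]],[0,m["fy"],m["cy"]],[0,0,1.]])
print(o["time"],p,yaw(R)); T=[]
for P in [(.4655,-.0135),(.662,.061),(.529,.122),(.6025,-.075)]:
    X=np.array([*P,.108]); X=m["pose"][:3,:3].T@(X-m["pose"][:3,3]); uv=cv2.projectPoints(X.reshape(1,1,3),np.zeros(3),np.zeros(3),K,m["dist"])[0].ravel().astype(int)
    x,y=np.clip(uv,30,[609,369]); c=im[y-30:y+30,x-30:x+30,::-1]; c=(255*(c/255.)**.5).astype(np.uint8)
    print(P,(x-30,y-30)); T.append(cv2.resize(c,(300,300),interpolation=cv2.INTER_NEAREST))
cv2.imwrite("pics/t1.png",np.vstack([np.hstack(T[:2]),np.hstack(T[2:])]))
E
```

```text
2.15 [0.48042888 0.00184919 0.26362723] -1.269008621032275
(0.4655, -0.0135) (np.int64(302), np.int64(169))
(0.662, 0.061) (np.int64(288), np.int64(0))
(0.529, 0.122) (np.int64(176), np.int64(57))
(0.6025, -0.075) (np.int64(419), np.int64(43))
```

View pics/t1.png

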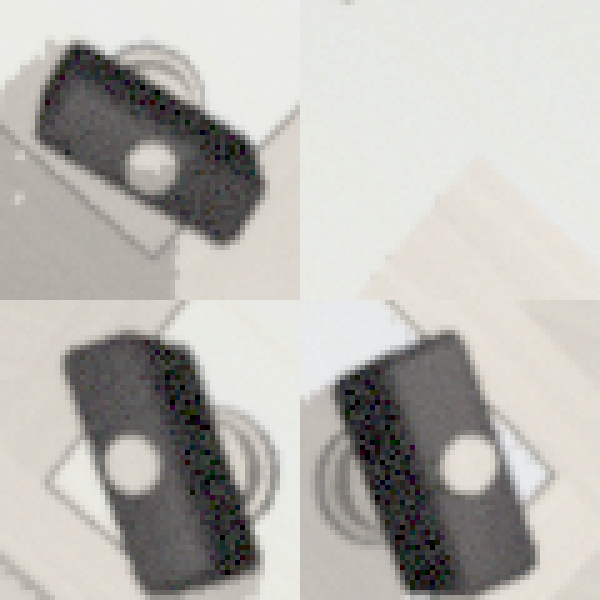

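The crops show three knobs from close by, with sharp top faces and dots at about (332,202), (202,90) and (452,76) in full-image pixels. The fourth is out of this picture. I'll work out bar directions from the outer top edges and take the fourth from the earlier picture by its hull edge.

```bash
python3 - <<'E'
from h import *; from st import *
m=np.load("m1.npy",allow_pickle=True).item(); Z=.111
def ang(m,a,b):
    P=plane(m,[a,b],Z); d=(P[1]-P[0])[:2]; return np.arctan2(d[1],d[0])%np.pi, np.hypot(*d)
for n,o,e,dot in [("A",(302,169),[(38,140),(222,245)],(150,167)),("B",(176,57),[(68,65),(145,285)],(132,165)),("C",(419,43),[(158,35),(235,250)],(168,165))]:
    o=np.array(o); e=[o+np.array(x)/5-.4 for x in e]; print(n,ang(m,*e),plane(m,[o+np.array(dot)/5-.4],Z)[0].round(4))
# D from w0; camera pose there = m1 pose shifted by the TCP move (tool rotation nearly the same)
m0=dict(m); m0["pose"]=m["pose"].copy(); m0["pose"][:3,3]+=np.array([.57142812,.03246469,.24348495])-np.array([.48042888,.00184919,.26362723])
im=cv2.imread("pics/w0.png"); k=[b for b in blobs(im,(280,30,370,110),75,100)][0][2].astype(np.uint8)
h=cv2.convexHull(cv2.findContours(k,0,1)[0][0])[:,0]; h=cv2.approxPolyDP(h,1.5,True)[:,0]
for i in range(len(h)):
    a,b=h[i],h[(i+1)%len(h)]; print(a,b,ang(m0,a,b))
w=((im.min(2)>120)*255).astype(np.uint8); n,l,s,c=cv2.connectedComponentsWithStats(w[55:85,305:340]); print([(c[i]+[305,55],s[i,4]) for i in range(1,n)], plane(m0,[(322,69)],Z)[0])
cv2.imwrite("pics/d0.png",cv2.resize((255*(im[40:105,285:360]/255.)**.5).astype(np.uint8),None,fx=5,fy=5,interpolation=0))
E
```

```text
A (np.float64(1.3384971114641946), np.float64(0.03981568011290268)) [ 0.4642 -0.0131  0.111 ]
B (np.float64(0.5808451181335208), np.float64(0.038619376079774254)) [0.5268 0.1243 0.111 ]
C (np.float64(0.7408811142869176), np.float64(0.038323611827834926)) [ 0.6014 -0.0765  0.111 ]
[337  45] [346  56] (np.float64(1.0194122711100473), np.float64(0.010791859871435413))
[346  56] [344  62] (np.float64(3.1221190424769376), np.float64(0.004721296462699335))
[344  62] [311  93] (np.float64(2.610398337820679), np.float64(0.03505740969395758))
[311  93] [305  92] (np.float64(1.71006534055554), np.float64(0.004848074615370669))
[305  92] [298  84] (np.float64(1.029430342594997), np.float64(0.008277148906250899))
[298  84] [297  79] (np.float64(0.4927028492570934), np.float64(0.003899176265139201))
[297  79] [333  45] (np.float64(2.6045679138587006), np.float64(0.03800082417224744))
[333  45] [337  45] (np.float64(1.8728244335901745), np.float64(0.003096921372708973))
[(array([310.35714286,  59.82142857]), np.int32(140)), (array([321.15740741,  68.25      ]), np.int32(108)), (array([333.55862069,  79.05517241]), np.int32(145))] [0.66233552 0.06025069 0.111     ]
```

View pics/d0.png

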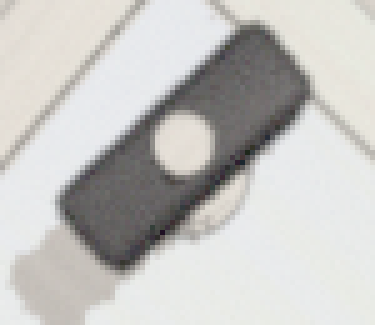

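The knobs fit the given sizes: diagonals are 211 and 214 mm against 212, and edge lengths are plausible. The D crop (white dot at about 321,68) agrees with its hull edge. I'll write a small planner that prints rows, and start with D, opposite A.

```bash
cat > plan.py <<'E'
import sys
from st import *
KN={"A":(.4642,-.0131),"D":(.6620,.0604),"B":(.5270,.1242),"C":(.6014,-.0765)}
def des(y):  # tool down, jaw axis at world angle y
    Y=np.array([np.cos(y),np.sin(y),0]); Z=np.array([0,0,-1.]); return np.c_[np.cross(Y,Z),Y,Z]
def plan(x,y,z,yw,lift=None,n=20,start=None):
    o,p,R=st()
    if start is not None: p,R=start
    y0=yaw(R); tot=yw-y0; tot=tot-2*np.pi*round((tot-TURN)/(2*np.pi)) if TURN is not None else (tot+np.pi)%(2*np.pi)-np.pi
    print(f"t={o['time']:.2f} p={p.round(4)} yaw={y0:.3f} turn={tot:.3f} j7={o['joint_pos'][6]:.2f} F={np.round(o['force'],1)} M={np.round(o['ft_torque'],3)} gap={o['finger_gap']:.3f}")
    g=np.array([x,y,z]); cur=y0
    for i in range(n):
        d=g-p; L=np.linalg.norm(d); s=min(1,.048/L) if L>1e-9 else 0; d=d*s
        st_=np.clip(tot,-.145,.145); tot-=st_; cur+=st_
        rv=(Ro.from_matrix(R.T@des(cur))).as_rotvec()
        print("  pos",(R.T@d/.6).round(4).tolist(),"dr",(rv/2).round(3).tolist())
        p=p+d; R=des(cur)
        if np.linalg.norm(g-p)<1e-4 and abs(tot)<1e-3: break
TURN=None
if __name__=="__main__":
    k,z,yw=sys.argv[1],float(sys.argv[2]),float(sys.argv[3]); TURN=float(sys.argv[4]) if len(sys.argv)>4 else None
    plan(*KN[k],z,yw)
E
python3 plan.py D 0.13 -2.107
```

```text
t=2.20 p=[0.4827 0.0021 0.2637] yaw=-1.269 turn=-0.838 j7=-1.47 F=[ 0.6 -0.7 -0.2] M=[-0.113 -0.048  0.003] gap=0.500
  pos [0.0657, -0.0002, 0.0456] dr [-0.007, 0.006, 0.073]
  pos [0.0645, -0.0103, 0.0463] dr [0.0, 0.0, 0.073]
  pos [0.0623, -0.0195, 0.0463] dr [0.0, 0.0, 0.072]
  pos [0.0588, -0.0283, 0.0463] dr [0.0, 0.0, 0.073]
  pos [0.0442, -0.0298, 0.0378] dr [0.0, 0.0, 0.072]
  pos [0.0, 0.0, 0.0] dr [0.0, 0.0, 0.056]
```

Emit:
move_arm:
  deltas:
    - {"delta_pos":[0.0657,0,0.0456],"dr":[-0.007,0.006,0.073],"fingers":0.5}
    - {"delta_pos":[0.0645,-0.0103,0.0463],"dr":[0,0,0.073],"fingers":0.5}
    - {"delta_pos":[0.0623,-0.0195,0.0463],"dr":[0,0,0.073],"fingers":0.5}
    - {"delta_pos":[0.0588,-0.0283,0.0463],"dr":[0,0,0.073],"fingers":0.5}
    - {"delta_pos":[0.0442,-0.0298,0.0378],"dr":[0,0,0.073],"fingers":0.5}
    - {"delta_pos":[0,0,0],"dr":[0,0,0.056],"fingers":0.5}
    - {"delta_pos":[0,0,0],"dr":[0,0,0],"fingers":0.5}

```text
time: 2.9
tcp_pos: [0.6714, 0.0483, 0.1227]
tool_rot: [0.004, 0.961, -0.276, 0.003]
force: [1.1, -0.0, 0.2]
finger_gap: 0.502
```

```bash
python3 plan.py D 0.081 -2.107
```

```text
t=2.90 p=[0.6714 0.0483 0.1227] yaw=-2.129 turn=0.022 j7=-2.52 F=[ 1.1 -0.   0.2] M=[ 0.109  0.042 -0.047] gap=0.502
  pos [-0.0246, -0.0092, 0.0692] dr [0.003, -0.004, -0.011]
```

Joint 7 falls as the tool turns clockwise, so I need the other half-turn for the grasps. A goes first, at jaw angle -0.233.

```bash
python3 plan.py A 0.135 -0.233 1.9
```

```text
t=2.90 p=[0.6714 0.0483 0.1227] yaw=-2.129 turn=1.896 j7=-2.52 F=[ 1.1 -0.   0.2] M=[ 0.109  0.042 -0.047] gap=0.502
  pos [-0.0529, 0.0598, -0.0046] dr [0.003, -0.004, -0.072]
  pos [-0.061, 0.0515, -0.0046] dr [0.0, 0.0, -0.073]
  pos [-0.0678, 0.0422, -0.0046] dr [0.0, 0.0, -0.073]
  pos [-0.0732, 0.0319, -0.0046] dr [0.0, 0.0, -0.073]
  pos [-0.0393, 0.0107, -0.0023] dr [0.0, 0.0, -0.073]
  pos [0.0, 0.0, 0.0] dr [0.0, 0.0, -0.072]
  pos [0.0, 0.0, 0.0] dr [0.0, 0.0, -0.073]
  pos [0.0, 0.0, 0.0] dr [0.0, 0.0, -0.072]
  pos [0.0, 0.0, 0.0] dr [0.0, 0.0, -0.072]
  pos [0.0, 0.0, 0.0] dr [0.0, 0.0, -0.073]
  pos [0.0, 0.0, 0.0] dr [0.0, 0.0, -0.072]
  pos [0.0, 0.0, 0.0] dr [0.0, 0.0, -0.073]
  pos [0.0, 0.0, 0.0] dr [0.0, 0.0, -0.072]
  pos [0.0, 0.0, 0.0] dr [0.0, 0.0, -0.006]
```

Emit:
move_arm:
  deltas:
    - {"delta_pos":[-0.053,0.06,-0.01],"dr":[0,0,-0.073],"fingers":0.5}
    - {"delta_pos":[-0.061,0.0515,-0.005],"dr":[0,0,-0.073],"fingers":0.5}
    - {"delta_pos":[-0.068,0.042,-0.005],"dr":[0,0,-0.073],"fingers":0.5}
    - {"delta_pos":[-0.073,0.032,-0.005],"dr":[0,0,-0.073],"fingers":0.5}
    - {"delta_pos":[-0.039,0.011,-0.002],"dr":[0,0,-0.073],"fingers":0.5}
    - {"delta_pos":[0,0,0],"dr":[0,0,-0.073],"fingers":0.5}
    - {"delta_pos":[0,0,0],"dr":[0,0,-0.073],"fingers":0.5}
    - {"delta_pos":[0,0,0],"dr":[0,0,-0.073],"fingers":0.5}
    - {"delta_pos":[0,0,0],"dr":[0,0,-0.073],"fingers":0.5}
    - {"delta_pos":[0,0,0],"dr":[0,0,-0.073],"fingers":0.5}

```text
time: 3.9
tcp_pos: [0.4564, -0.0262, 0.1371]
tool_rot: [0.011, 0.89, 0.455, -0.002]
force: [0.4, -0.4, -0.4]
finger_gap: 0.494
```

```bash
python3 plan.py A 0.13 -0.233
```

```text
t=3.90 p=[ 0.4564 -0.0262  0.1371] yaw=-0.625 turn=0.392 j7=-1.05 F=[ 0.4 -0.4 -0.4] M=[ 0.026 -0.078  0.013] gap=0.494
  pos [0.0254, -0.0024, 0.0115] dr [0.008, 0.007, -0.073]
  pos [0.0, 0.0, 0.0] dr [0.0, 0.0, -0.072]
  pos [0.0, 0.0, 0.0] dr [0.0, 0.0, -0.051]
```

Emit:
move_arm:
  deltas:
    - {"delta_pos":[0.0254,-0.0024,0.0115],"dr":[0.008,0.007,-0.073],"fingers":0.5}
    - {"delta_pos":[0,0,0],"dr":[0,0,-0.073],"fingers":0.5}
    - {"delta_pos":[0,0,0],"dr":[0,0,-0.051],"fingers":0.5}
    - {"delta_pos":[0,0,0],"dr":[0,0,0],"fingers":0.5}

```text
time: 4.3
tcp_pos: [0.4658, -0.017, 0.1318]
tool_rot: [0.004, 0.778, 0.628, 0.0]
force: [-0.4, 0.9, 1.4]
finger_gap: 0.501
```

```bash
python3 plan.py A 0.081 -0.233
```

```text
t=4.30 p=[ 0.4658 -0.017   0.1318] yaw=-0.213 turn=-0.020 j7=-0.71 F=[-0.4  0.9  1.4] M=[-0.026 -0.052  0.005] gap=0.501
  pos [0.0058, -0.0042, 0.0797] dr [0.003, 0.002, 0.01]
  pos [0.0003, -0.0002, 0.005] dr [0.0, 0.0, 0.0]
```

Emit:
move_arm:
  deltas:
    - {"delta_pos":[0.0058,-0.0042,0.07],"dr":[0.003,0.002,0.01],"fingers":0.5}
    - {"delta_pos":[0,0,0.015],"dr":[0,0,0],"fingers":0.5}
    - {"delta_pos":[0,0,0],"dr":[0,0,0],"fingers":0.15}
    - {"delta_pos":[0,0,0],"dr":[0,0,0],"fingers":0}
    - {"delta_pos":[0,0,0],"dr":[0,0,0],"fingers":0}
    - {"delta_pos":[0,0,0],"dr":[0,0,0],"fingers":0}
  force: 55

```text
time: 4.9
tcp_pos: [0.4666, -0.0158, 0.0839]
tool_rot: [0.004, 0.786, 0.618, 0.001]
force: [-8.8, 5.2, -0.7]
finger_gap: 0.202
```

```bash
python3 plan.py A 0.081 -0.233; python3 - <<'E'
from h import *; from bench import ctrl
a=[cv2.resize(ctrl.grab_frame("scene")[130:260,240:400,::-1],(480,390)),ctrl.grab_frame("wrist")[100:360,160:480,::-1]]
cv2.imwrite("pics/g1.png",np.hstack([a[0],cv2.resize(a[1],(320,390))]))
E
```

```text
t=4.90 p=[ 0.4666 -0.0158  0.0839] yaw=-0.239 turn=0.006 j7=-0.82 F=[-8.8  5.2 -0.7] M=[0.849 1.721 0.026] gap=0.202
  pos [0.0035, -0.0049, 0.0048] dr [0.003, 0.002, -0.003]
```

View pics/g1.png

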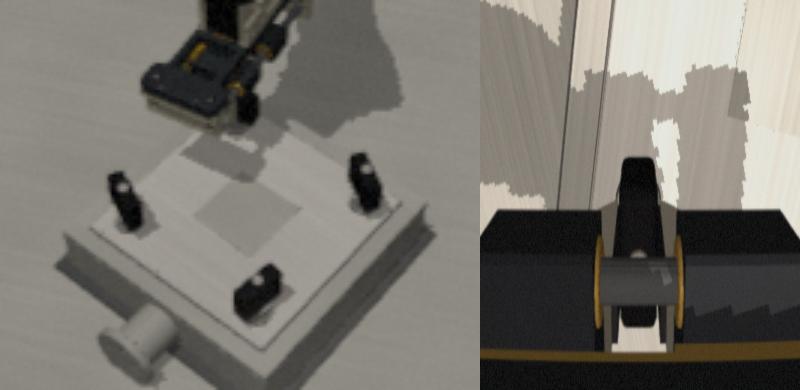

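The wrist crop shows bar A squarely between the pads. The gap is not fully closed and there is about 10 N of side force, so I'll centre by 3 mm and keep squeezing.

Emit:
move_arm:
  deltas:
    - {"delta_pos":[0.0035,-0.0049,0.003],"dr":[0.003,0.002,0],"fingers":0}
    - {"delta_pos":[0,0,0],"dr":[0,0,0],"fingers":0}
  force: 55

```text
time: 5.2
tcp_pos: [0.4652, -0.0155, 0.0841]
tool_rot: [0.003, 0.787, 0.618, -0.0]
force: [-0.6, 4.5, -14.6]
finger_gap: 0.169
```

```bash
python3 plan.py A 0.081 -0.233
```

```text
t=5.20 p=[ 0.4652 -0.0155  0.0841] yaw=-0.240 turn=0.007 j7=-0.82 F=[ -0.6   4.5 -14.6] M=[0.891 0.042 0.048] gap=0.169
  pos [0.0035, -0.0026, 0.0052] dr [0.002, 0.002, -0.003]
```

Emit:
move_arm:
  deltas:
    - {"delta_pos":[0,0,0.001],"dr":[0,0,0.073],"fingers":0}
    - {"delta_pos":[0,0,0.001],"dr":[0,0,0.073],"fingers":0}
    - {"delta_pos":[0,0,0.001],"dr":[0,0,0.073],"fingers":0}
    - {"delta_pos":[0,0,0],"dr":[0,0,0],"fingers":0}

```text
time: 5.6
tcp_pos: [0.4642, -0.015, 0.0824]
tool_rot: [0.002, 0.904, 0.427, 0.001]
force: [2.4, -0.7, -9.4]
finger_gap: 0.171
```

```bash
python3 plan.py A 0.081 -0.233
```

```text
t=5.60 p=[ 0.4642 -0.015   0.0824] yaw=-0.689 turn=0.456 j7=-1.20 F=[ 2.4 -0.7 -9.4] M=[-0.16  -0.458  0.279] gap=0.171
  pos [0.0024, -0.002, 0.0023] dr [0.002, 0.0, -0.073]
  pos [0.0, 0.0, 0.0] dr [0.0, 0.0, -0.073]
  pos [0.0, 0.0, 0.0] dr [0.0, 0.0, -0.073]
  pos [0.0, 0.0, 0.0] dr [0.0, 0.0, -0.01]
```

```bash
sed -i 's/"A":(.4642,-.0131)/"A":(.4645,-.0150)/' plan.py
python3 - <<'E'
import plan as P, numpy as np
P.TURN=None
P.plan(*P.KN["D"],.135,1.034,start=(np.array([.4642,-.015,.13]),P.des(-.689)))
E
```

```text
t=5.60 p=[ 0.4642 -0.015   0.13  ] yaw=-0.689 turn=1.723 j7=-1.20 F=[ 2.4 -0.7 -9.4] M=[-0.16  -0.458  0.279] gap=0.171
  pos [0.0695, 0.0396, -0.0019] dr [0.0, 0.0, -0.073]
  pos [0.0631, 0.0492, -0.0019] dr [0.0, 0.0, -0.073]
  pos [0.0553, 0.0578, -0.0019] dr [0.0, 0.0, -0.072]
  pos [0.0464, 0.0652, -0.0019] dr [0.0, 0.0, -0.072]
  pos [0.015, 0.0293, -0.0008] dr [0.0, 0.0, -0.072]
  pos [0.0, 0.0, 0.0] dr [0.0, 0.0, -0.072]
  pos [0.0, 0.0, 0.0] dr [0.0, 0.0, -0.072]
  pos [0.0, 0.0, 0.0] dr [0.0, 0.0, -0.072]
  pos [0.0, 0.0, 0.0] dr [0.0, 0.0, -0.073]
  pos [0.0, 0.0, 0.0] dr [0.0, 0.0, -0.073]
  pos [0.0, 0.0, 0.0] dr [0.0, 0.0, -0.072]
  pos [0.0, 0.0, 0.0] dr [0.0, 0.0, -0.064]
```

Emit:
move_arm:
  deltas:
    - {"delta_pos":[0,0,0],"dr":[0,0,0],"fingers":0.5}
    - {"delta_pos":[0,0,0],"dr":[0,0,0],"fingers":0.5}
    - {"delta_pos":[0,0,-0.08],"dr":[0,0,0],"fingers":0.5}
    - {"delta_pos":[0,0,-0.01],"dr":[0,0,-0.073],"fingers":0.5}
    - {"delta_pos":[0.063,0.049,-0.002],"dr":[0,0,-0.073],"fingers":0.5}
    - {"delta_pos":[0.0553,0.0578,0],"dr":[0,0,-0.073],"fingers":0.5}
    - {"delta_pos":[0.0464,0.065,0],"dr":[0,0,-0.073],"fingers":0.5}
    - {"delta_pos":[0.036,0.07,0],"dr":[0,0,-0.073],"fingers":0.5}
    - {"delta_pos":[0.01,0.03,0],"dr":[0,0,-0.073],"fingers":0.5}
    - {"delta_pos":[0,0,0],"dr":[0,0,-0.073],"fingers":0.5}

```text
time: 6.6
tcp_pos: [0.663, 0.0634, 0.141]
tool_rot: [0.002, 0.563, 0.826, -0.001]
force: [-0.3, 0.7, 0.7]
finger_gap: 0.499
```

```bash
python3 plan.py D 0.13 1.034
```

```text
t=6.60 p=[0.663  0.0634 0.141 ] yaw=0.374 turn=0.660 j7=-0.28 F=[-0.3  0.7  0.7] M=[ 0.023 -0.106  0.   ] gap=0.499
  pos [-0.004, -0.0034, 0.0184] dr [0.0, 0.003, -0.073]
  pos [0.0, 0.0, 0.0] dr [0.0, 0.0, -0.073]
  pos [0.0, 0.0, 0.0] dr [0.0, 0.0, -0.073]
  pos [0.0, 0.0, 0.0] dr [0.0, 0.0, -0.072]
  pos [0.0, 0.0, 0.0] dr [0.0, 0.0, -0.04]
```

Emit:
move_arm:
  deltas:
    - {"delta_pos":[-0.004,-0.0034,0.018],"dr":[0,0.003,-0.073],"fingers":0.5}
    - {"delta_pos":[0,0,0],"dr":[0,0,-0.073],"fingers":0.5}
    - {"delta_pos":[0,0,0],"dr":[0,0,-0.073],"fingers":0.5}
    - {"delta_pos":[0,0,0],"dr":[0,0,-0.073],"fingers":0.5}
    - {"delta_pos":[0,0,0],"dr":[0,0,-0.04],"fingers":0.5}
    - {"delta_pos":[0,0,0],"dr":[0,0,0],"fingers":0.5}

```text
time: 7.2
tcp_pos: [0.6645, 0.0607, 0.1313]
tool_rot: [-0.0, 0.252, 0.968, 0.003]
force: [0.4, 0.8, 0.4]
finger_gap: 0.5
```

```bash
python3 plan.py D 0.083 1.034
```

```text
t=7.20 p=[0.6645 0.0607 0.1313] yaw=1.061 turn=-0.027 j7=0.34 F=[0.4 0.8 0.4] M=[ 0.038 -0.121 -0.107] gap=0.500
  pos [0.0032, -0.003, 0.0799] dr [0.003, -0.001, 0.013]
  pos [0.0, -0.0, 0.0006] dr [0.0, 0.0, 0.0]
```

Emit:
move_arm:
  deltas:
    - {"delta_pos":[0.0032,-0.003,0.075],"dr":[0.003,-0.001,0.013],"fingers":0.5}
    - {"delta_pos":[0,0,0.006],"dr":[0,0,0],"fingers":0.3}
    - {"delta_pos":[0,0,0],"dr":[0,0,0],"fingers":0.1}
    - {"delta_pos":[0,0,0],"dr":[0,0,0],"fingers":0}
    - {"delta_pos":[0,0,0],"dr":[0,0,0],"fingers":0}
  force: 55

```text
time: 7.7
tcp_pos: [0.6651, 0.0604, 0.0871]
tool_rot: [0.002, 0.267, 0.964, 0.002]
force: [0.8, 0.5, -0.1]
finger_gap: 0.201
```

```bash
python3 plan.py D 0.083 1.034
```

```text
t=7.70 p=[0.6651 0.0604 0.0871] yaw=1.029 turn=0.005 j7=0.29 F=[ 0.8  0.5 -0.1] M=[ 0.04  -0.185  0.008] gap=0.201
  pos [0.0045, -0.0028, 0.0068] dr [0.002, 0.002, -0.002]
```

Emit:
move_arm:
  deltas:
    - {"delta_pos":[0.003,-0.002,0.005],"dr":[0,0,0],"fingers":0}
    - {"delta_pos":[0,0,0],"dr":[0,0,0],"fingers":0}
    - {"delta_pos":[0,0,0.001],"dr":[0,0,0.073],"fingers":0}
    - {"delta_pos":[0,0,0.001],"dr":[0,0,0.073],"fingers":0}
    - {"delta_pos":[0,0,0.001],"dr":[0,0,0.073],"fingers":0}
    - {"delta_pos":[0,0,0],"dr":[0,0,0],"fingers":0}

```text
time: 8.3
tcp_pos: [0.6651, 0.0602, 0.0856]
tool_rot: [0.004, 0.476, 0.88, 0.003]
force: [1.0, -0.0, -5.5]
finger_gap: 0.172
```

```bash
python3 plan.py D 0.083 1.034 | head -1
python3 - <<'E'
import plan as P, numpy as np
P.plan(*P.KN["B"],.135,2.152,start=(np.array([.664,.0604,.13]),P.des(.6)))
E
```

```text
t=8.30 p=[0.6651 0.0602 0.0856] yaw=0.579 turn=0.455 j7=-0.13 F=[ 1.  -0.  -5.5] M=[ 0.082 -0.353  0.208] gap=0.172
t=8.30 p=[0.664  0.0604 0.13  ] yaw=0.600 turn=1.552 j7=-0.13 F=[ 1.  -0.  -5.5] M=[ 0.082 -0.353  0.208] gap=0.172
  pos [0.0688, -0.0408, -0.0026] dr [0.0, 0.0, -0.073]
  pos [0.074, -0.0304, -0.0026] dr [0.0, 0.0, -0.072]
  pos [0.0776, -0.0194, -0.0026] dr [0.0, 0.0, -0.072]
  pos [0.012, -0.0012, -0.0004] dr [0.0, 0.0, -0.073]
  pos [0.0, 0.0, 0.0] dr [0.0, 0.0, -0.073]
  pos [0.0, 0.0, 0.0] dr [0.0, 0.0, -0.073]
  pos [0.0, 0.0, 0.0] dr [0.0, 0.0, -0.073]
  pos [0.0, 0.0, 0.0] dr [0.0, 0.0, -0.073]
  pos [0.0, 0.0, 0.0] dr [0.0, 0.0, -0.073]
  pos [0.0, 0.0, 0.0] dr [0.0, 0.0, -0.072]
  pos [0.0, 0.0, 0.0] dr [0.0, 0.0, -0.051]
```

Emit:
move_arm:
  deltas:
    - {"delta_pos":[0,0,0],"dr":[0,0,0],"fingers":0.45}
    - {"delta_pos":[0,0,0],"dr":[0,0,0],"fingers":0.45}
    - {"delta_pos":[0,0,-0.08],"dr":[0,0,0],"fingers":0.45}
    - {"delta_pos":[0.068,-0.041,-0.008],"dr":[0,0,-0.073],"fingers":0.45}
    - {"delta_pos":[0.074,-0.03,0],"dr":[0,0,-0.073],"fingers":0.45}
    - {"delta_pos":[0.077,-0.02,0],"dr":[0,0,-0.073],"fingers":0.45}
    - {"delta_pos":[0.012,-0.001,0],"dr":[0,0,-0.073],"fingers":0.45}
    - {"delta_pos":[0,0,0],"dr":[0,0,-0.073],"fingers":0.45}
    - {"delta_pos":[0,0,0],"dr":[0,0,-0.073],"fingers":0.45}
    - {"delta_pos":[0,0,0],"dr":[0,0,-0.073],"fingers":0.45}

```text
time: 9.3
tcp_pos: [0.5266, 0.1272, 0.1447]
tool_rot: [0.011, -0.032, 0.999, 0.0]
force: [0.3, -0.2, 0.2]
finger_gap: 0.45
```

```bash
sed -i 's/"D":(.6620,.0604)/"D":(.6650,.0602)/' plan.py; python3 plan.py B 0.13 2.152
```

```text
t=9.30 p=[0.5266 0.1272 0.1447] yaw=1.634 turn=0.518 j7=0.62 F=[ 0.3 -0.2  0.2] M=[ 0.162 -0.149  0.025] gap=0.450
  pos [0.0002, -0.0051, 0.0246] dr [-0.001, 0.011, -0.072]
  pos [0.0, 0.0, 0.0] dr [0.0, 0.0, -0.073]
  pos [0.0, 0.0, 0.0] dr [0.0, 0.0, -0.072]
  pos [0.0, 0.0, 0.0] dr [0.0, 0.0, -0.041]
```

Emit:
move_arm:
  deltas:
    - {"delta_pos":[0.0002,-0.005,0.0246],"dr":[-0.001,0.011,-0.073],"fingers":0.45}
    - {"delta_pos":[0,0,0],"dr":[0,0,-0.073],"fingers":0.45}
    - {"delta_pos":[0,0,0],"dr":[0,0,-0.073],"fingers":0.45}
    - {"delta_pos":[0,0,0],"dr":[0,0,-0.041],"fingers":0.45}
    - {"delta_pos":[0,0,0],"dr":[0,0,0],"fingers":0.45}

```text
time: 9.8
tcp_pos: [0.5288, 0.1244, 0.1325]
tool_rot: [0.002, -0.297, 0.955, 0.0]
force: [-0.2, -0.3, -0.3]
finger_gap: 0.448
```

```bash
python3 plan.py B 0.081 2.152
```

```text
t=9.80 p=[0.5288 0.1244 0.1325] yaw=2.173 turn=-0.021 j7=1.11 F=[-0.2 -0.3 -0.3] M=[ 0.174 -0.083 -0.047] gap=0.448
  pos [0.0028, 0.0014, 0.0799] dr [-0.0, 0.002, 0.011]
  pos [0.0002, 0.0001, 0.0058] dr [0.0, 0.0, 0.0]
```

Emit:
move_arm:
  deltas:
    - {"delta_pos":[0.0028,0.0014,0.078],"dr":[0,0.002,0.011],"fingers":0.35}
    - {"delta_pos":[0,0,0.01],"dr":[0,0,0],"fingers":0.2}
    - {"delta_pos":[0,0,0],"dr":[0,0,0],"fingers":0}
    - {"delta_pos":[0,0,0],"dr":[0,0,0],"fingers":0}
    - {"delta_pos":[0,0,0],"dr":[0,0,0],"fingers":0}
  force: 55

```text
time: 10.3
tcp_pos: [0.5294, 0.1242, 0.082]
tool_rot: [0.002, -0.284, 0.959, -0.0]
force: [2.3, 3.6, -14.7]
finger_gap: 0.173
```

```bash
python3 plan.py B 0.083 2.152
```

```text
t=10.30 p=[0.5294 0.1242 0.082 ] yaw=2.147 turn=0.005 j7=1.04 F=[  2.3   3.6 -14.7] M=[ 0.806 -0.575 -0.009] gap=0.173
  pos [0.0033, 0.0023, -0.0017] dr [-0.001, 0.002, -0.003]
```

Emit:
move_arm:
  deltas:
    - {"delta_pos":[0,0,0.001],"dr":[0,0,0.073],"fingers":0}
    - {"delta_pos":[0,0,0.001],"dr":[0,0,0.073],"fingers":0}
    - {"delta_pos":[0,0,0.001],"dr":[0,0,0.073],"fingers":0}
    - {"delta_pos":[0,0,0],"dr":[0,0,0],"fingers":0}

```text
time: 10.7
tcp_pos: [0.5297, 0.1235, 0.0803]
tool_rot: [0.003, -0.063, 0.998, 0.0]
force: [2.3, 2.3, -14.2]
finger_gap: 0.169
```

```bash
python3 plan.py B 0.083 1.034 | head -1
python3 - <<'E'
import plan as P, numpy as np
P.plan(*P.KN["C"],.135,2.312,start=(np.array([.529,.1242,.13]),P.des(1.7)))
E
```

```text
t=10.70 p=[0.5297 0.1235 0.0803] yaw=1.697 turn=-0.663 j7=0.63 F=[  2.3   2.3 -14.2] M=[ 0.589 -0.56   0.273] gap=0.169
t=10.70 p=[0.529  0.1242 0.13  ] yaw=1.700 turn=0.612 j7=0.63 F=[  2.3   2.3 -14.2] M=[ 0.589 -0.56   0.273] gap=0.169
  pos [-0.0172, -0.0781, -0.0019] dr [0.0, 0.0, -0.073]
  pos [-0.0058, -0.0798, -0.0019] dr [0.0, 0.0, -0.073]
  pos [0.0058, -0.0798, -0.0019] dr [0.0, 0.0, -0.072]
  pos [0.0173, -0.0781, -0.0019] dr [0.0, 0.0, -0.073]
  pos [0.0127, -0.0334, -0.0008] dr [0.0, 0.0, -0.016]
```

Emit:
move_arm:
  deltas:
    - {"delta_pos":[0,0,0],"dr":[0,0,0],"fingers":0.45}
    - {"delta_pos":[0,0,0],"dr":[0,0,0],"fingers":0.45}
    - {"delta_pos":[0,0,-0.08],"dr":[0,0,0],"fingers":0.45}
    - {"delta_pos":[-0.017,-0.078,-0.008],"dr":[0,0,-0.073],"fingers":0.45}
    - {"delta_pos":[-0.006,-0.08,0],"dr":[0,0,-0.073],"fingers":0.45}
    - {"delta_pos":[0.006,-0.08,0],"dr":[0,0,-0.073],"fingers":0.45}
    - {"delta_pos":[0.017,-0.078,0],"dr":[0,0,-0.073],"fingers":0.45}
    - {"delta_pos":[0.013,-0.033,0],"dr":[0,0,-0.016],"fingers":0.45}
    - {"delta_pos":[0,0,0],"dr":[0,0,0],"fingers":0.45}

```text
time: 11.6
tcp_pos: [0.61, -0.0746, 0.1484]
tool_rot: [0.011, -0.366, 0.931, -0.002]
force: [0.4, 0.7, -0.2]
finger_gap: 0.454
```

```bash
sed -i 's/"B":(.5270,.1242)/"B":(.5295,.1238)/;s/(.6014,-.0765)/(.6030,-.0765)/' plan.py; python3 plan.py C 0.081 2.312
```

```text
t=11.60 p=[ 0.61   -0.0746  0.1484] yaw=2.320 turn=-0.008 j7=1.65 F=[ 0.4  0.7 -0.2] M=[ 0.156 -0.13   0.013] gap=0.454
  pos [0.0091, 0.0049, 0.0793] dr [-0.006, 0.01, 0.004]
  pos [0.0031, 0.0016, 0.0328] dr [0.0, 0.0, 0.0]
```

Emit:
move_arm:
  deltas:
    - {"delta_pos":[0.012,0.006,0.03],"dr":[-0.006,0.01,0.004],"fingers":0.4}
    - {"delta_pos":[0,0,0.075],"dr":[0,0,0],"fingers":0.35}
    - {"delta_pos":[0,0,0.009],"dr":[0,0,0],"fingers":0.2}
    - {"delta_pos":[0,0,0],"dr":[0,0,0],"fingers":0}
    - {"delta_pos":[0,0,0],"dr":[0,0,0],"fingers":0}
    - {"delta_pos":[0,0,0],"dr":[0,0,0],"fingers":0}
  force: 55

```text
time: 12.2
tcp_pos: [0.6037, -0.0741, 0.0811]
tool_rot: [0.001, -0.364, 0.932, -0.002]
force: [1.6, -0.3, -11.8]
finger_gap: 0.17
```

```bash
python3 plan.py C 0.083 2.312
```

```text
t=12.20 p=[ 0.6037 -0.0741  0.0811] yaw=2.315 turn=-0.003 j7=1.60 F=[  1.6  -0.3 -11.8] M=[ 0.371 -0.353 -0.105] gap=0.170
  pos [0.0035, -0.0022, -0.0032] dr [-0.002, -0.0, 0.002]
```

Emit:
move_arm:
  deltas:
    - {"delta_pos":[0,0,0.001],"dr":[0,0,0.073],"fingers":0}
    - {"delta_pos":[0,0,0.001],"dr":[0,0,0.073],"fingers":0}
    - {"delta_pos":[0,0,0.001],"dr":[0,0,0.073],"fingers":0}
    - {"delta_pos":[0,0,0],"dr":[0,0,0],"fingers":0}

```text
time: 12.6
tcp_pos: [0.6041, -0.075, 0.0795]
tool_rot: [0.001, -0.147, 0.989, -0.004]
force: [4.1, -0.9, -12.5]
finger_gap: 0.17
```

```bash
python3 plan.py C 0.083 1.034 | head -1
python3 - <<'E'
import plan as P, numpy as np
P.plan(*P.KN["D"],.12,.62,start=(np.array([.6037,-.0741,.125]),P.des(1.865)))
E
```

```text
t=12.60 p=[ 0.6041 -0.075   0.0795] yaw=1.866 turn=-0.832 j7=1.18 F=[  4.1  -0.9 -12.5] M=[ 0.086 -0.946  0.281] gap=0.170
t=12.60 p=[ 0.6037 -0.0741  0.125 ] yaw=1.865 turn=-1.245 j7=1.18 F=[  4.1  -0.9 -12.5] M=[ 0.086 -0.946  0.281] gap=0.170
  pos [-0.0529, 0.06, 0.0027] dr [0.0, 0.0, 0.073]
  pos [-0.0436, 0.067, 0.0027] dr [0.0, 0.0, 0.073]
  pos [-0.0335, 0.0726, 0.0027] dr [0.0, 0.0, 0.073]
  pos [-0.0018, 0.0059, 0.0002] dr [0.0, 0.0, 0.073]
  pos [0.0, 0.0, 0.0] dr [0.0, 0.0, 0.073]
  pos [0.0, 0.0, 0.0] dr [0.0, 0.0, 0.073]
  pos [0.0, 0.0, 0.0] dr [0.0, 0.0, 0.073]
  pos [0.0, 0.0, 0.0] dr [0.0, 0.0, 0.073]
  pos [0.0, 0.0, 0.0] dr [0.0, 0.0, 0.042]
```

Emit:
move_arm:
  deltas:
    - {"delta_pos":[0,0,0],"dr":[0,0,0],"fingers":0.45}
    - {"delta_pos":[0,0,0],"dr":[0,0,0],"fingers":0.45}
    - {"delta_pos":[0,0,-0.08],"dr":[0,0,0],"fingers":0.45}
    - {"delta_pos":[-0.053,0.06,0],"dr":[0,0,0.073],"fingers":0.45}
    - {"delta_pos":[-0.044,0.067,0],"dr":[0,0,0.073],"fingers":0.45}
    - {"delta_pos":[-0.034,0.073,0],"dr":[0,0,0.073],"fingers":0.45}
    - {"delta_pos":[-0.002,0.006,0],"dr":[0,0,0.073],"fingers":0.45}
    - {"delta_pos":[0,0,0],"dr":[0,0,0.073],"fingers":0.45}
    - {"delta_pos":[0,0,0],"dr":[0,0,0.073],"fingers":0.45}
    - {"delta_pos":[0,0,0],"dr":[0,0,0.073],"fingers":0.45}

```text
time: 13.6
tcp_pos: [0.6667, 0.0763, 0.1424]
tool_rot: [0.003, 0.353, 0.936, 0.006]
force: [-0.4, 0.8, 0.8]
finger_gap: 0.451
```

```bash
sed -i 's/(.6030,-.0765)/(.6039,-.0745)/' plan.py; python3 plan.py D 0.12 .62
```

```text
t=13.60 p=[0.6667 0.0763 0.1424] yaw=0.849 turn=-0.229 j7=0.11 F=[-0.4  0.8  0.8] M=[-0.007 -0.136  0.006] gap=0.451
  pos [-0.0155, -0.0225, 0.0371] dr [0.007, -0.0, 0.072]
  pos [0.0, 0.0, 0.0] dr [0.0, 0.0, 0.042]
```

Emit:
move_arm:
  deltas:
    - {"delta_pos":[-0.0155,-0.0225,0.037],"dr":[0.007,0,0.072],"fingers":0.4}
    - {"delta_pos":[0,0,0],"dr":[0,0,0.042],"fingers":0.4}
    - {"delta_pos":[0,0,0.055],"dr":[0,0,0],"fingers":0.35}
    - {"delta_pos":[0,0,0.01],"dr":[0,0,0],"fingers":0.25}

```text
time: 14.0
tcp_pos: [0.6658, 0.0678, 0.0874]
tool_rot: [0.001, 0.456, 0.89, 0.004]
force: [-0.6, -0.5, -0.9]
finger_gap: 0.305
```

```bash
python3 plan.py D 0.081 .62
```

```text
t=14.00 p=[0.6658 0.0678 0.0874] yaw=0.624 turn=-0.004 j7=-0.11 F=[-0.6 -0.5 -0.9] M=[-0.034 -0.115  0.027] gap=0.305
  pos [-0.0095, -0.0085, 0.0105] dr [0.004, -0.001, 0.002]
```

Emit:
move_arm:
  deltas:
    - {"delta_pos":[-0.011,-0.01,0.012],"dr":[0.004,0,0.002],"fingers":0.25}
    - {"delta_pos":[0,0,0],"dr":[0,0,0],"fingers":0}
    - {"delta_pos":[0,0,0],"dr":[0,0,0],"fingers":0}
    - {"delta_pos":[0,0,0],"dr":[0,0,0],"fingers":0}
    - {"delta_pos":[0,0,0.001],"dr":[0,0,0.073],"fingers":0}
    - {"delta_pos":[0,0,0.001],"dr":[0,0,0.073],"fingers":0}
    - {"delta_pos":[0,0,0.001],"dr":[0,0,0.073],"fingers":0}
    - {"delta_pos":[0,0,0],"dr":[0,0,0],"fingers":0}
  force: 55

```text
time: 14.8
tcp_pos: [0.6645, 0.0612, 0.0806]
tool_rot: [-0.002, 0.642, 0.767, 0.002]
force: [0.6, 0.8, -6.6]
finger_gap: 0.169
```

```bash
python3 plan.py D 0.081 .62|head -1
python3 - <<'E'
import plan as P, numpy as np
o,p,R=P.st(); p=p+[0,0,.048]
P.plan(*P.KN["A"],.125,-.64,start=(p,R))
E
```

```text
t=14.80 p=[0.6645 0.0612 0.0806] yaw=0.176 turn=0.444 j7=-0.51 F=[ 0.6  0.8 -6.6] M=[ 0.049 -0.284  0.255] gap=0.169
t=14.80 p=[0.6645 0.0612 0.1286] yaw=0.176 turn=-0.816 j7=-0.51 F=[ 0.6  0.8 -6.6] M=[ 0.049 -0.284  0.255] gap=0.169
  pos [-0.0149, -0.0786, 0.0012] dr [0.0, -0.002, 0.073]
  pos [-0.0261, -0.0756, 0.0013] dr [0.0, 0.0, 0.072]
  pos [-0.0368, -0.071, 0.0013] dr [0.0, 0.0, 0.073]
  pos [-0.0466, -0.065, 0.0013] dr [0.0, 0.0, 0.073]
  pos [-0.0255, -0.0264, 0.0006] dr [0.0, 0.0, 0.073]
  pos [0.0, 0.0, 0.0] dr [0.0, 0.0, 0.046]
```

Emit:
move_arm:
  deltas:
    - {"delta_pos":[0,0,0],"dr":[0,0,0],"fingers":0.4}
    - {"delta_pos":[0,0,0],"dr":[0,0,0],"fingers":0.4}
    - {"delta_pos":[0,0,-0.08],"dr":[0,0,0],"fingers":0.4}
    - {"delta_pos":[-0.015,-0.079,0.001],"dr":[0,-0.002,0.073],"fingers":0.4}
    - {"delta_pos":[-0.026,-0.076,0.001],"dr":[0,0,0.073],"fingers":0.4}
    - {"delta_pos":[-0.037,-0.071,0.001],"dr":[0,0,0.073],"fingers":0.4}
    - {"delta_pos":[-0.047,-0.065,0.001],"dr":[0,0,0.073],"fingers":0.4}
    - {"delta_pos":[-0.0255,-0.0264,0],"dr":[0,0,0.073],"fingers":0.4}
    - {"delta_pos":[0,0,0],"dr":[0,0,0.046],"fingers":0.4}
    - {"delta_pos":[0,0,0],"dr":[0,0,0],"fingers":0.4}

```text
time: 15.8
tcp_pos: [0.4655, -0.014, 0.1327]
tool_rot: [0.002, 0.897, 0.443, 0.007]
force: [0.1, -0.3, -0.5]
finger_gap: 0.397
```

```bash
python3 plan.py A 0.079 -.64
```

```text
t=15.80 p=[ 0.4655 -0.014   0.1327] yaw=-0.653 turn=0.013 j7=-1.13 F=[ 0.1 -0.3 -0.5] M=[-0.033 -0.049  0.016] gap=0.397
  pos [-0.003, -0.001, 0.0799] dr [0.005, -0.005, -0.006]
  pos [-0.0003, -0.0, 0.0095] dr [0.0, 0.0, 0.0]
```

Now I have the routine, so I'll do descend, grip and turn in one go.

Emit:
move_arm:
  deltas:
    - {"delta_pos":[-0.003,-0.001,0.08],"dr":[0.005,-0.005,-0.006],"fingers":0.33}
    - {"delta_pos":[0,0,0.012],"dr":[0,0,0],"fingers":0.22}
    - {"delta_pos":[0,0,0],"dr":[0,0,0],"fingers":0}
    - {"delta_pos":[0,0,0],"dr":[0,0,0],"fingers":0}
    - {"delta_pos":[0,0,0],"dr":[0,0,0],"fingers":0}
    - {"delta_pos":[0,0,0.001],"dr":[0,0,0.073],"fingers":0}
    - {"delta_pos":[0,0,0.001],"dr":[0,0,0.073],"fingers":0}
    - {"delta_pos":[0,0,0.001],"dr":[0,0,0.073],"fingers":0}
    - {"delta_pos":[0,0,0],"dr":[0,0,0],"fingers":0}
  force: 55

```text
time: 16.7
tcp_pos: [0.4663, -0.0127, 0.0776]
tool_rot: [-0.001, 0.969, 0.248, 0.001]
force: [1.7, 0.1, -19.0]
finger_gap: 0.174
```

```bash
python3 plan.py A 0.081 -1|head -1
python3 - <<'E'
import plan as P, numpy as np
o,p,R=P.st(); p=p+[0,0,.048]
P.TURN=2.8; P.plan(*P.KN["B"],.125,1.745,start=(p,R))
E
```

```text
t=16.70 p=[ 0.4663 -0.0127  0.0776] yaw=-1.070 turn=0.070 j7=-1.58 F=[  1.7   0.1 -19. ] M=[-0.131 -0.47   0.255] gap=0.174
t=16.70 p=[ 0.4663 -0.0127  0.1256] yaw=-1.070 turn=2.815 j7=-1.58 F=[  1.7   0.1 -19. ] M=[-0.131 -0.47   0.255] gap=0.174
  pos [0.0643, -0.0475, 0.0006] dr [-0.001, -0.002, -0.073]
  pos [0.0705, -0.0377, 0.0003] dr [0.0, 0.0, -0.073]
  pos [0.0752, -0.0272, 0.0003] dr [0.0, 0.0, -0.072]
  pos [0.0105, -0.0022, 0.0] dr [0.0, 0.0, -0.073]
  pos [0.0, 0.0, 0.0] dr [0.0, 0.0, -0.073]
  pos [0.0, 0.0, 0.0] dr [0.0, 0.0, -0.072]
  pos [0.0, 0.0, 0.0] dr [0.0, 0.0, -0.072]
  pos [0.0, 0.0, 0.0] dr [0.0, 0.0, -0.073]
  pos [0.0, 0.0, 0.0] dr [0.0, 0.0, -0.072]
  pos [0.0, 0.0, 0.0] dr [0.0, 0.0, -0.073]
  pos [0.0, 0.0, 0.0] dr [0.0, 0.0, -0.073]
  pos [0.0, 0.0, 0.0] dr [0.0, 0.0, -0.073]
  pos [0.0, 0.0, 0.0] dr [0.0, 0.0, -0.073]
  pos [0.0, 0.0, 0.0] dr [0.0, 0.0, -0.072]
  pos [0.0, 0.0, 0.0] dr [0.0, 0.0, -0.072]
  pos [0.0, 0.0, 0.0] dr [0.0, 0.0, -0.072]
  pos [0.0, 0.0, 0.0] dr [0.0, 0.0, -0.073]
  pos [0.0, 0.0, 0.0] dr [0.0, 0.0, -0.073]
  pos [0.0, 0.0, 0.0] dr [0.0, 0.0, -0.073]
  pos [0.0, 0.0, 0.0] dr [0.0, 0.0, -0.03]
```

Emit:
move_arm:
  deltas:
    - {"delta_pos":[0,0,0],"dr":[0,0,0],"fingers":0.4}
    - {"delta_pos":[0,0,0],"dr":[0,0,0],"fingers":0.4}
    - {"delta_pos":[0,0,-0.09],"dr":[0,0,0],"fingers":0.4}
    - {"delta_pos":[0.064,-0.0475,0],"dr":[0,-0.002,-0.073],"fingers":0.4}
    - {"delta_pos":[0.07,-0.038,0],"dr":[0,0,-0.073],"fingers":0.4}
    - {"delta_pos":[0.075,-0.027,0],"dr":[0,0,-0.073],"fingers":0.4}
    - {"delta_pos":[0.01,-0.002,0],"dr":[0,0,-0.073],"fingers":0.4}
    - {"delta_pos":[0,0,0],"dr":[0,0,-0.073],"fingers":0.4}
    - {"delta_pos":[0,0,0],"dr":[0,0,-0.073],"fingers":0.4}
    - {"delta_pos":[0,0,0],"dr":[0,0,-0.073],"fingers":0.4}

```text
time: 17.7
tcp_pos: [0.545, 0.1267, 0.1459]
tool_rot: [0.009, 0.716, 0.698, 0.012]
force: [0.4, 0.4, -0.9]
finger_gap: 0.399
```

Emit:
move_arm:
  deltas:
    - {"delta_pos":[0,0,0],"dr":[0,0,-0.073],"fingers":0.4}
    - {"delta_pos":[0,0,0],"dr":[0,0,-0.073],"fingers":0.4}
    - {"delta_pos":[0,0,0],"dr":[0,0,-0.073],"fingers":0.4}
    - {"delta_pos":[0,0,0],"dr":[0,0,-0.073],"fingers":0.4}
    - {"delta_pos":[0,0,0],"dr":[0,0,-0.073],"fingers":0.4}
    - {"delta_pos":[0,0,0],"dr":[0,0,-0.073],"fingers":0.4}
    - {"delta_pos":[0,0,0],"dr":[0,0,-0.073],"fingers":0.4}
    - {"delta_pos":[0,0,0],"dr":[0,0,-0.073],"fingers":0.4}
    - {"delta_pos":[0,0,0],"dr":[0,0,-0.073],"fingers":0.4}
    - {"delta_pos":[0,0,0],"dr":[0,0,-0.073],"fingers":0.4}

```text
time: 18.7
tcp_pos: [0.5583, 0.1295, 0.1633]
tool_rot: [0.028, 0.049, 0.998, 0.007]
force: [-0.8, 0.0, -0.0]
finger_gap: 0.402
```

```bash
python3 plan.py B 0.12 1.745
```

```text
t=18.70 p=[0.5583 0.1295 0.1633] yaw=1.473 turn=0.272 j7=0.46 F=[-0.8  0.  -0. ] M=[ 0.041 -0.089  0.039] gap=0.402
  pos [0.0466, -0.0141, 0.0635] dr [0.007, 0.028, -0.073]
  pos [0.004, -0.0006, 0.0059] dr [0.0, 0.0, -0.063]
```

Emit:
move_arm:
  deltas:
    - {"delta_pos":[0.0466,-0.014,0.05],"dr":[0.007,0.028,-0.073],"fingers":0.4}
    - {"delta_pos":[0.006,-0.001,0.006],"dr":[0,0,-0.063],"fingers":0.4}
    - {"delta_pos":[0,0,0],"dr":[0,0,0],"fingers":0.4}

```text
time: 19.0
tcp_pos: [0.532, 0.1236, 0.132]
tool_rot: [0.006, -0.088, 0.996, 0.002]
force: [0.5, 0.7, -0.3]
finger_gap: 0.401
```

```bash
python3 plan.py B 0.078 1.745
```

```text
t=19.00 p=[0.532  0.1236 0.132 ] yaw=1.747 turn=-0.002 j7=0.69 F=[ 0.5  0.7 -0.3] M=[ 0.118 -0.143  0.013] gap=0.401
  pos [0.0045, 0.0008, 0.0799] dr [0.001, 0.006, 0.001]
  pos [0.0005, 0.0001, 0.0101] dr [0.0, 0.0, 0.0]
```

Emit:
move_arm:
  deltas:
    - {"delta_pos":[0.0045,0.001,0.08],"dr":[0.001,0.006,0],"fingers":0.33}
    - {"delta_pos":[0,0,0.011],"dr":[0,0,0],"fingers":0.22}
    - {"delta_pos":[0,0,0],"dr":[0,0,0],"fingers":0}
    - {"delta_pos":[0,0,0],"dr":[0,0,0],"fingers":0}
    - {"delta_pos":[0,0,0],"dr":[0,0,0],"fingers":0}
    - {"delta_pos":[0,0,0.001],"dr":[0,0,0.073],"fingers":0}
    - {"delta_pos":[0,0,0.001],"dr":[0,0,0.073],"fingers":0}
    - {"delta_pos":[0,0,0.001],"dr":[0,0,0.073],"fingers":0}
    - {"delta_pos":[0,0,0],"dr":[0,0,0],"fingers":0}
  force: 55

```text
time: 19.9
tcp_pos: [0.5344, 0.1214, 0.0798]
tool_rot: [0.003, 0.143, 0.99, 0.0]
force: [2.7, 4.4, -17.1]
finger_gap: 0.169
```

```bash
python3 plan.py B 0.081 -1|head -1
python3 - <<'E'
import plan as P, numpy as np
o,p,R=P.st(); p=p+[0,0,.048]
P.plan(*P.KN["C"],.125,1.92,start=(p,R))
E
```

```text
t=19.90 p=[0.5344 0.1214 0.0798] yaw=1.285 turn=-2.285 j7=0.23 F=[  2.7   4.4 -17.1] M=[ 0.88  -0.797  0.226] gap=0.169
t=19.90 p=[0.5344 0.1214 0.1278] yaw=1.285 turn=0.635 j7=0.23 F=[  2.7   4.4 -17.1] M=[ 0.88  -0.797  0.226] gap=0.169
  pos [-0.0469, -0.0648, 0.0013] dr [0.0, 0.003, -0.073]
  pos [-0.0371, -0.0709, 0.0011] dr [0.0, 0.0, -0.073]
  pos [-0.0264, -0.0755, 0.0011] dr [0.0, 0.0, -0.073]
  pos [-0.0153, -0.0785, 0.0011] dr [0.0, 0.0, -0.073]
  pos [-0.0012, -0.0265, 0.0004] dr [0.0, 0.0, -0.028]
```

Emit:
move_arm:
  deltas:
    - {"delta_pos":[0,0,0],"dr":[0,0,0],"fingers":0.4}
    - {"delta_pos":[0,0,0],"dr":[0,0,0],"fingers":0.4}
    - {"delta_pos":[0,0,-0.08],"dr":[0,0,0],"fingers":0.4}
    - {"delta_pos":[-0.047,-0.065,0.001],"dr":[0,0.003,-0.073],"fingers":0.4}
    - {"delta_pos":[-0.037,-0.071,0.003],"dr":[0,0,-0.073],"fingers":0.4}
    - {"delta_pos":[-0.026,-0.0755,0.003],"dr":[0,0,-0.073],"fingers":0.4}
    - {"delta_pos":[-0.015,-0.0785,0.003],"dr":[0,0,-0.073],"fingers":0.4}
    - {"delta_pos":[0.002,-0.028,0.003],"dr":[0,0,-0.028],"fingers":0.4}
    - {"delta_pos":[0,0,0],"dr":[0,0,0],"fingers":0.4}

```text
time: 20.8
tcp_pos: [0.6134, -0.0737, 0.1383]
tool_rot: [0.011, -0.18, 0.984, -0.0]
force: [0.2, 0.5, 0.1]
finger_gap: 0.399
```

```bash
python3 plan.py C 0.078 1.92
```

```text
t=20.80 p=[ 0.6134 -0.0737  0.1383] yaw=1.932 turn=-0.012 j7=1.25 F=[0.2 0.5 0.1] M=[ 0.143 -0.098 -0.027] gap=0.399
  pos [0.0137, 0.0038, 0.0787] dr [-0.002, 0.011, 0.006]
  pos [0.0033, 0.0009, 0.0215] dr [0.0, 0.0, 0.0]
```

Emit:
move_arm:
  deltas:
    - {"delta_pos":[0.017,0.005,0.02],"dr":[-0.002,0.011,0.006],"fingers":0.4}
    - {"delta_pos":[0.001,0,0.075],"dr":[0,0,0],"fingers":0.33}
    - {"delta_pos":[0,0,0.008],"dr":[0,0,0],"fingers":0.22}
    - {"delta_pos":[0,0,0],"dr":[0,0,0],"fingers":0}
    - {"delta_pos":[0,0,0],"dr":[0,0,0],"fingers":0}
    - {"delta_pos":[0,0,0],"dr":[0,0,0],"fingers":0}
    - {"delta_pos":[0,0,0.001],"dr":[0,0,0.073],"fingers":0}
    - {"delta_pos":[0,0,0.001],"dr":[0,0,0.073],"fingers":0}
    - {"delta_pos":[0,0,0.001],"dr":[0,0,0.073],"fingers":0}
    - {"delta_pos":[0,0,0],"dr":[0,0,0],"fingers":0}
  force: 55

```text
time: 21.8
tcp_pos: [0.6043, -0.076, 0.0772]
tool_rot: [0.003, 0.053, 0.999, -0.008]
force: [5.2, -2.6, -12.0]
finger_gap: 0.172
```

```bash
python3 plan.py C 0.081 -1|head -1
python3 - <<'E'
import plan as P, numpy as np
o,p,R=P.st(); p=p+[0,0,.048]
P.plan(*P.KN["D"],.125,.227,start=(p,R))
E
```

```text
t=21.80 p=[ 0.6043 -0.076   0.0772] yaw=1.464 turn=-2.464 j7=0.77 F=[  5.2  -2.6 -12. ] M=[-0.029 -1.072  0.277] gap=0.172
t=21.80 p=[ 0.6043 -0.076   0.1252] yaw=1.464 turn=-1.237 j7=0.77 F=[  5.2  -2.6 -12. ] M=[-0.029 -1.072  0.277] gap=0.172
  pos [-0.0246, 0.0761, -0.001] dr [-0.008, 0.004, 0.073]
  pos [-0.0133, 0.0789, 0.0001] dr [0.0, 0.0, 0.073]
  pos [-0.0018, 0.08, 0.0001] dr [0.0, 0.0, 0.073]
  pos [0.001, 0.0084, 0.0] dr [0.0, 0.0, 0.073]
  pos [0.0, 0.0, 0.0] dr [0.0, 0.0, 0.073]
  pos [0.0, 0.0, 0.0] dr [0.0, 0.0, 0.073]
  pos [0.0, 0.0, 0.0] dr [0.0, 0.0, 0.073]
  pos [0.0, 0.0, 0.0] dr [0.0, 0.0, 0.072]
  pos [0.0, 0.0, 0.0] dr [0.0, 0.0, 0.039]
```

Emit:
move_arm:
  deltas:
    - {"delta_pos":[0,0,0],"dr":[0,0,0],"fingers":0.4}
    - {"delta_pos":[0,0,0],"dr":[0,0,0],"fingers":0.4}
    - {"delta_pos":[0,0,-0.08],"dr":[0,0,0],"fingers":0.4}
    - {"delta_pos":[-0.025,0.076,0],"dr":[-0.008,0.004,0.073],"fingers":0.4}
    - {"delta_pos":[-0.013,0.079,0.002],"dr":[0,0,0.073],"fingers":0.4}
    - {"delta_pos":[-0.002,0.08,0.002],"dr":[0,0,0.073],"fingers":0.4}
    - {"delta_pos":[0.001,0.003,0],"dr":[0,0,0.073],"fingers":0.4}
    - {"delta_pos":[0,0,0],"dr":[0,0,0.073],"fingers":0.4}
    - {"delta_pos":[0,0,0],"dr":[0,0,0.073],"fingers":0.4}
    - {"delta_pos":[0,0,0],"dr":[0,0,0.073],"fingers":0.4}

```text
time: 22.8
tcp_pos: [0.663, 0.0803, 0.1378]
tool_rot: [-0.002, 0.538, 0.843, 0.008]
force: [-0.4, -0.5, 0.2]
finger_gap: 0.399
```

```bash
python3 plan.py D 0.12 .227
```

```text
t=22.80 p=[0.663  0.0803 0.1378] yaw=0.434 turn=-0.207 j7=-0.30 F=[-0.4 -0.5  0.2] M=[ 0.002 -0.135 -0.013] gap=0.399
  pos [-0.0321, -0.0115, 0.0291] dr [0.006, -0.007, 0.073]
  pos [0.0, 0.0, 0.0] dr [0.0, 0.0, 0.031]
```

Emit:
move_arm:
  deltas:
    - {"delta_pos":[-0.035,-0.013,0.029],"dr":[0.006,-0.007,0.073],"fingers":0.4}
    - {"delta_pos":[-0.003,0,0],"dr":[0,0,0.031],"fingers":0.4}
    - {"delta_pos":[0,0,0],"dr":[0,0,0],"fingers":0.4}

```text
time: 23.1
tcp_pos: [0.6646, 0.0643, 0.125]
tool_rot: [0.0, 0.624, 0.782, 0.002]
force: [0.7, 0.7, -0.0]
finger_gap: 0.397
```

```bash
python3 plan.py D 0.077 .227
```

```text
t=23.10 p=[0.6646 0.0643 0.125 ] yaw=0.224 turn=0.003 j7=-0.49 F=[ 0.7  0.7 -0. ] M=[ 0.003 -0.098 -0.066] gap=0.397
  pos [-0.0071, -0.0012, 0.0797] dr [0.002, -0.001, -0.002]
  pos [-0.0, -0.0, 0.0002] dr [0.0, 0.0, 0.0]
```

Emit:
move_arm:
  deltas:
    - {"delta_pos":[-0.008,-0.001,0.077],"dr":[0.002,0,0],"fingers":0.33}
    - {"delta_pos":[0,0,0.005],"dr":[0,0,0],"fingers":0.22}
    - {"delta_pos":[0,0,0],"dr":[0,0,0],"fingers":0}
    - {"delta_pos":[0,0,0],"dr":[0,0,0],"fingers":0}
    - {"delta_pos":[0,0,0],"dr":[0,0,0],"fingers":0}
    - {"delta_pos":[0,0,0.001],"dr":[0,0,0.06],"fingers":0}
    - {"delta_pos":[0,0,0.001],"dr":[0,0,0.06],"fingers":0}
    - {"delta_pos":[0,0,0],"dr":[0,0,0],"fingers":0}
  force: 55

```text
time: 23.9
tcp_pos: [0.6645, 0.0639, 0.0787]
tool_rot: [-0.002, 0.711, 0.704, 0.002]
force: [1.0, -0.2, -11.4]
finger_gap: 0.174
```

```bash
python3 plan.py D 0.081 -1|head -1
python3 - <<'E'
import plan as P, numpy as np
o,p,R=P.st(); p=p+[0,0,.048]
P.plan(*P.KN["A"],.125,-1.02,start=(p,R))
E
```

```text
t=23.90 p=[0.6645 0.0639 0.0787] yaw=-0.010 turn=-0.990 j7=-0.72 F=[  1.   -0.2 -11.4] M=[-0.032 -0.4    0.331] gap=0.174
t=23.90 p=[0.6645 0.0639 0.1267] yaw=-0.010 turn=-1.010 j7=-0.72 F=[  1.   -0.2 -11.4] M=[-0.032 -0.4    0.331] gap=0.174
  pos [-0.0301, -0.0741, 0.0004] dr [0.0, -0.003, 0.073]
  pos [-0.0405, -0.069, 0.0006] dr [0.0, 0.0, 0.073]
  pos [-0.05, -0.0624, 0.0006] dr [0.0, 0.0, 0.072]
  pos [-0.0585, -0.0545, 0.0006] dr [0.0, 0.0, 0.073]
  pos [-0.0316, -0.0218, 0.0003] dr [0.0, 0.0, 0.073]
  pos [0.0, 0.0, 0.0] dr [0.0, 0.0, 0.073]
  pos [0.0, 0.0, 0.0] dr [0.0, 0.0, 0.07]
```

Emit:
move_arm:
  deltas:
    - {"delta_pos":[0,0,0],"dr":[0,0,0],"fingers":0.4}
    - {"delta_pos":[0,0,0],"dr":[0,0,0],"fingers":0.4}
    - {"delta_pos":[0,0,-0.08],"dr":[0,0,0],"fingers":0.4}
    - {"delta_pos":[-0.03,-0.074,0],"dr":[0,-0.003,0.073],"fingers":0.4}
    - {"delta_pos":[-0.0405,-0.069,0.001],"dr":[0,0,0.073],"fingers":0.4}
    - {"delta_pos":[-0.05,-0.062,0.001],"dr":[0,0,0.073],"fingers":0.4}
    - {"delta_pos":[-0.0585,-0.0545,0.001],"dr":[0,0,0.073],"fingers":0.4}
    - {"delta_pos":[-0.0316,-0.022,0],"dr":[0,0,0.073],"fingers":0.4}
    - {"delta_pos":[0,0,0],"dr":[0,0,0.073],"fingers":0.4}
    - {"delta_pos":[0,0,0],"dr":[0,0,0.07],"fingers":0.4}

```text
time: 24.9
tcp_pos: [0.4685, -0.0077, 0.137]
tool_rot: [0.001, 0.965, 0.263, 0.012]
force: [1.1, -0.3, -0.4]
finger_gap: 0.404
```

Emit:
move_arm:
  deltas:
    - {"delta_pos":[0,0,0],"dr":[0,0,0],"fingers":0.4}

```text
time: 25.0
tcp_pos: [0.4692, -0.0074, 0.1386]
tool_rot: [0.002, 0.965, 0.263, 0.014]
force: [0.4, -0.1, -0.1]
finger_gap: 0.402
```

```bash
python3 plan.py A 0.077 -1.02
```

```text
t=25.00 p=[ 0.4692 -0.0074  0.1386] yaw=-1.038 turn=0.018 j7=-1.52 F=[ 0.4 -0.1 -0.1] M=[-0.045 -0.02   0.039] gap=0.402
  pos [-0.0122, 0.0044, 0.0789] dr [0.006, -0.013, -0.009]
  pos [-0.003, 0.0015, 0.0234] dr [0.0, 0.0, 0.0]
```

Emit:
move_arm:
  deltas:
    - {"delta_pos":[-0.015,0.006,0.022],"dr":[0.006,-0.013,-0.009],"fingers":0.4}
    - {"delta_pos":[-0.001,0,0.076],"dr":[0,0,0],"fingers":0.33}
    - {"delta_pos":[0,0,0.008],"dr":[0,0,0],"fingers":0.22}
    - {"delta_pos":[0,0,0],"dr":[0,0,0],"fingers":0}
    - {"delta_pos":[0,0,0],"dr":[0,0,0],"fingers":0}
    - {"delta_pos":[0,0,0],"dr":[0,0,0],"fingers":0}
    - {"delta_pos":[0,0,0.001],"dr":[0,0,0.06],"fingers":0}
    - {"delta_pos":[0,0,0.001],"dr":[0,0,0.06],"fingers":0}
    - {"delta_pos":[0,0,0],"dr":[0,0,0],"fingers":0}
  force: 55

```text
time: 25.9
tcp_pos: [0.4655, -0.0132, 0.0742]
tool_rot: [-0.001, 0.986, 0.166, -0.0]
force: [2.7, 1.7, -16.8]
finger_gap: 0.168
```

```bash
python3 plan.py A 0.081 -1|head -1
python3 - <<'E'
import plan as P, numpy as np
o,p,R=P.st(); p=p+[0,0,.048]
P.TURN=2.5; P.plan(*P.KN["B"],.125,1.33,start=(p,R),n=5)
E
```

```text
t=25.90 p=[ 0.4655 -0.0132  0.0742] yaw=-1.237 turn=0.237 j7=-1.78 F=[  2.7   1.7 -16.8] M=[ 0.295 -0.741  0.327] gap=0.168
t=25.90 p=[ 0.4655 -0.0132  0.1222] yaw=-1.237 turn=2.567 j7=-1.78 F=[  2.7   1.7 -16.8] M=[ 0.295 -0.741  0.327] gap=0.168
  pos [0.0558, -0.0573, -0.0014] dr [-0.001, 0.0, -0.072]
  pos [0.0635, -0.0487, -0.0015] dr [0.0, 0.0, -0.072]
  pos [0.0698, -0.039, -0.0015] dr [0.0, 0.0, -0.072]
  pos [0.0113, -0.0043, -0.0002] dr [0.0, 0.0, -0.073]
  pos [0.0, 0.0, 0.0] dr [0.0, 0.0, -0.072]
```

Emit:
move_arm:
  deltas:
    - {"delta_pos":[0,0,0],"dr":[0,0,0],"fingers":0.4}
    - {"delta_pos":[0,0,0],"dr":[0,0,0],"fingers":0.4}
    - {"delta_pos":[0,0,-0.09],"dr":[0,0,0],"fingers":0.4}
    - {"delta_pos":[0.056,-0.057,0],"dr":[0,0,-0.073],"fingers":0.4}
    - {"delta_pos":[0.0635,-0.049,0],"dr":[0,0,-0.073],"fingers":0.4}
    - {"delta_pos":[0.07,-0.039,0],"dr":[0,0,-0.073],"fingers":0.4}
    - {"delta_pos":[0,0,0.003],"dr":[0,0,-0.073],"fingers":0.4}
    - {"delta_pos":[0,0,0.003],"dr":[0,0,-0.073],"fingers":0.4}
    - {"delta_pos":[0,0,0.003],"dr":[0,0,-0.073],"fingers":0.4}
    - {"delta_pos":[0,0,0.003],"dr":[0,0,-0.073],"fingers":0.4}

```text
time: 26.9
tcp_pos: [0.5396, 0.1138, 0.1303]
tool_rot: [0.007, 0.774, 0.633, 0.007]
force: [0.5, 0.9, 1.0]
finger_gap: 0.401
```

Emit:
move_arm:
  deltas:
    - {"delta_pos":[0,0,0.003],"dr":[0,0,-0.073],"fingers":0.4}
    - {"delta_pos":[0,0,0.003],"dr":[0,0,-0.073],"fingers":0.4}
    - {"delta_pos":[0,0,0.003],"dr":[0,0,-0.073],"fingers":0.4}
    - {"delta_pos":[0,0,0.003],"dr":[0,0,-0.073],"fingers":0.4}
    - {"delta_pos":[0,0,0.003],"dr":[0,0,-0.073],"fingers":0.4}
    - {"delta_pos":[0,0,0.003],"dr":[0,0,-0.073],"fingers":0.4}
    - {"delta_pos":[0,0,0.003],"dr":[0,0,-0.073],"fingers":0.4}
    - {"delta_pos":[0,0,0.003],"dr":[0,0,-0.073],"fingers":0.4}
    - {"delta_pos":[0,0,0.003],"dr":[0,0,-0.073],"fingers":0.4}

```text
time: 27.8
tcp_pos: [0.5493, 0.1101, 0.1234]
tool_rot: [0.018, 0.209, 0.978, 0.001]
force: [0.3, -0.3, 0.4]
finger_gap: 0.398
```

```bash
python3 plan.py B 0.12 1.33
```

```text
t=27.80 p=[0.5493 0.1101 0.1234] yaw=1.149 turn=0.181 j7=0.12 F=[ 0.3 -0.3  0.4] M=[ 0.106 -0.145 -0.009] gap=0.398
  pos [0.0396, 0.0073, 0.0043] dr [0.003, 0.018, -0.073]
  pos [0.0, 0.0, 0.0] dr [0.0, 0.0, -0.018]
```

Emit:
move_arm:
  deltas:
    - {"delta_pos":[0.043,0.008,0.002],"dr":[0.003,0.018,-0.073],"fingers":0.4}
    - {"delta_pos":[0.004,0.001,0],"dr":[0,0,-0.018],"fingers":0.4}
    - {"delta_pos":[0,0,0],"dr":[0,0,0],"fingers":0.4}

```text
time: 28.1
tcp_pos: [0.528, 0.1246, 0.1235]
tool_rot: [0.002, 0.118, 0.993, 0.001]
force: [0.8, 0.2, -0.2]
finger_gap: 0.402
```

```bash
python3 plan.py B 0.078 1.33
```

```text
t=28.10 p=[0.528  0.1246 0.1235] yaw=1.335 turn=-0.005 j7=0.27 F=[ 0.8  0.2 -0.2] M=[ 0.028 -0.107  0.008] gap=0.402
  pos [-0.0025, -0.0009, 0.0758] dr [0.001, 0.001, 0.003]
```

Emit:
move_arm:
  deltas:
    - {"delta_pos":[-0.0025,-0.001,0.075],"dr":[0.001,0.001,0],"fingers":0.33}
    - {"delta_pos":[0,0,0.006],"dr":[0,0,0],"fingers":0.22}
    - {"delta_pos":[0,0,0],"dr":[0,0,0],"fingers":0}
    - {"delta_pos":[0,0,0],"dr":[0,0,0],"fingers":0}
    - {"delta_pos":[0,0,0],"dr":[0,0,0],"fingers":0}
    - {"delta_pos":[0,0,0.001],"dr":[0,0,0.06],"fingers":0}
    - {"delta_pos":[0,0,0.001],"dr":[0,0,0.06],"fingers":0}
    - {"delta_pos":[0,0,0],"dr":[0,0,0],"fingers":0}
  force: 55

```text
time: 28.9
tcp_pos: [0.5325, 0.121, 0.0765]
tool_rot: [0.003, 0.241, 0.97, -0.001]
force: [2.6, 3.2, -14.7]
finger_gap: 0.172
```

```bash
python3 plan.py B 0.081 -1|head -1
python3 - <<'E'
import plan as P, numpy as np
o,p,R=P.st(); p=p+[0,0,.048]
P.plan(*P.KN["C"],.125,1.52,start=(p,R))
E
```

```text
t=28.90 p=[0.5325 0.121  0.0765] yaw=1.083 turn=-2.083 j7=0.01 F=[  2.6   3.2 -14.7] M=[ 0.682 -0.751  0.221] gap=0.172
t=28.90 p=[0.5325 0.121  0.1245] yaw=1.083 turn=0.437 j7=0.01 F=[  2.6   3.2 -14.7] M=[ 0.682 -0.751  0.221] gap=0.172
  pos [-0.0595, -0.0535, 0.0001] dr [-0.0, 0.003, -0.072]
  pos [-0.0511, -0.0616, -0.0002] dr [0.0, 0.0, -0.072]
  pos [-0.0417, -0.0683, -0.0002] dr [0.0, 0.0, -0.073]
  pos [-0.0314, -0.0736, -0.0002] dr [0.0, 0.0, -0.001]
  pos [-0.0105, -0.0247, -0.0001] dr [0.0, 0.0, 0.0]
```

Emit:
move_arm:
  deltas:
    - {"delta_pos":[0,0,0],"dr":[0,0,0],"fingers":0.4}
    - {"delta_pos":[0,0,0],"dr":[0,0,0],"fingers":0.4}
    - {"delta_pos":[0,0,-0.08],"dr":[0,0,0],"fingers":0.4}
    - {"delta_pos":[-0.0595,-0.0535,0.001],"dr":[0,0.003,-0.073],"fingers":0.4}
    - {"delta_pos":[-0.051,-0.062,0.003],"dr":[0,0,-0.073],"fingers":0.4}
    - {"delta_pos":[-0.042,-0.068,0.003],"dr":[0,0,-0.073],"fingers":0.4}
    - {"delta_pos":[-0.031,-0.074,0.003],"dr":[0,0,0],"fingers":0.4}
    - {"delta_pos":[-0.008,-0.026,0.003],"dr":[0,0,0],"fingers":0.4}
    - {"delta_pos":[0,0,0],"dr":[0,0,0],"fingers":0.4}

```text
time: 29.8
tcp_pos: [0.6126, -0.0745, 0.1326]
tool_rot: [0.009, 0.02, 1.0, 0.002]
force: [0.0, 1.1, 0.4]
finger_gap: 0.401
```

```bash
python3 plan.py C 0.076 1.52
```

```text
t=29.80 p=[ 0.6126 -0.0745  0.1326] yaw=1.530 turn=-0.010 j7=0.86 F=[0.  1.1 0.4] M=[ 0.109 -0.106 -0.015] gap=0.401
  pos [0.0136, -0.0008, 0.0788] dr [0.002, 0.009, 0.005]
  pos [0.0023, -0.0001, 0.0152] dr [0.0, 0.0, 0.0]
```

Emit:
move_arm:
  deltas:
    - {"delta_pos":[0.015,-0.001,0.02],"dr":[0.002,0.009,0.005],"fingers":0.4}
    - {"delta_pos":[0.001,0,0.07],"dr":[0,0,0],"fingers":0.33}
    - {"delta_pos":[0,0,0.006],"dr":[0,0,0],"fingers":0.22}
    - {"delta_pos":[0,0,0],"dr":[0,0,0],"fingers":0}
    - {"delta_pos":[0,0,0],"dr":[0,0,0],"fingers":0}
    - {"delta_pos":[0,0,0],"dr":[0,0,0],"fingers":0}
    - {"delta_pos":[0,0,0.001],"dr":[0,0,0.06],"fingers":0}
    - {"delta_pos":[0,0,0.001],"dr":[0,0,0.06],"fingers":0}
    - {"delta_pos":[0,0,0],"dr":[0,0,0],"fingers":0}
  force: 55

```text
time: 30.7
tcp_pos: [0.6028, -0.076, 0.0757]
tool_rot: [0.002, 0.146, 0.989, -0.008]
force: [4.1, -4.0, -12.1]
finger_gap: 0.173
```

```bash
python3 plan.py C 0.081 -1|head -1
python3 - <<'E'
import plan as P, numpy as np
o,p,R=P.st(); p=p+[0,0,.048]
P.plan(*P.KN["D"],.125,.056,start=(p,R))
E
```

```text
t=30.70 p=[ 0.6028 -0.076   0.0757] yaw=1.278 turn=-2.278 j7=0.58 F=[  4.1  -4.  -12.1] M=[-0.282 -1.049  0.321] gap=0.173
t=30.70 p=[ 0.6028 -0.076   0.1237] yaw=1.278 turn=-1.222 j7=0.58 F=[  4.1  -4.  -12.1] M=[-0.282 -1.049  0.321] gap=0.173
  pos [-0.0108, 0.0792, -0.0018] dr [-0.007, 0.003, 0.073]
  pos [0.0008, 0.08, -0.0007] dr [0.0, 0.0, 0.072]
  pos [0.0123, 0.079, -0.0007] dr [0.0, 0.0, 0.072]
  pos [0.0028, 0.0091, -0.0001] dr [0.0, 0.0, 0.073]
  pos [0.0, 0.0, 0.0] dr [0.0, 0.0, 0.073]
  pos [0.0, 0.0, 0.0] dr [0.0, 0.0, 0.073]
  pos [0.0, 0.0, 0.0] dr [0.0, 0.0, 0.072]
  pos [0.0, 0.0, 0.0] dr [0.0, 0.0, 0.073]
  pos [0.0, 0.0, 0.0] dr [0.0, 0.0, 0.031]
```

Emit:
move_arm:
  deltas:
    - {"delta_pos":[0,0,0],"dr":[0,0,0],"fingers":0.4}
    - {"delta_pos":[0,0,0],"dr":[0,0,0],"fingers":0.4}
    - {"delta_pos":[0,0,-0.08],"dr":[0,0,0],"fingers":0.4}
    - {"delta_pos":[-0.011,0.079,0],"dr":[-0.007,0.003,0.073],"fingers":0.4}
    - {"delta_pos":[0.001,0.08,0.002],"dr":[0,0,0.073],"fingers":0.4}
    - {"delta_pos":[0.01,0.06,0.002],"dr":[0,0,0.073],"fingers":0.4}
    - {"delta_pos":[0,0,0],"dr":[0,0,0.073],"fingers":0.4}
    - {"delta_pos":[0,0,0],"dr":[0,0,0.073],"fingers":0.4}
    - {"delta_pos":[0,0,0],"dr":[0,0,0.073],"fingers":0.4}
    - {"delta_pos":[0,0,0],"dr":[0,0,0.073],"fingers":0.4}

```text
time: 31.7
tcp_pos: [0.6568, 0.0677, 0.1347]
tool_rot: [-0.003, 0.615, 0.789, 0.009]
force: [-0.6, -0.3, -0.6]
finger_gap: 0.4
```

Emit:
move_arm:
  deltas:
    - {"delta_pos":[0,0,0.002],"dr":[0,0,0.073],"fingers":0.4}
    - {"delta_pos":[0,0,0.002],"dr":[0,0,0.031],"fingers":0.4}
    - {"delta_pos":[0,0,0],"dr":[0,0,0],"fingers":0.4}

```text
time: 32.0
tcp_pos: [0.6554, 0.0753, 0.1365]
tool_rot: [-0.005, 0.694, 0.72, 0.011]
force: [-0.7, -0.5, -0.5]
finger_gap: 0.401
```

```bash
python3 plan.py D 0.077 .056
```

```text
t=32.00 p=[0.6554 0.0753 0.1365] yaw=0.036 turn=0.020 j7=-0.69 F=[-0.7 -0.5 -0.5] M=[-0.07  -0.075 -0.016] gap=0.401
  pos [-0.0217, 0.011, 0.0762] dr [0.004, -0.011, -0.01]
  pos [-0.0059, 0.0033, 0.0226] dr [0.0, 0.0, 0.0]
```

Emit:
move_arm:
  deltas:
    - {"delta_pos":[-0.027,0.014,0.015],"dr":[0.004,-0.011,-0.01],"fingers":0.4}
    - {"delta_pos":[-0.002,0.001,0],"dr":[0,0,0],"fingers":0.4}
    - {"delta_pos":[0,0,0.074],"dr":[0,0,0],"fingers":0.33}
    - {"delta_pos":[0,0,0.009],"dr":[0,0,0],"fingers":0.22}
    - {"delta_pos":[0,0,0],"dr":[0,0,0],"fingers":0}
    - {"delta_pos":[0,0,0],"dr":[0,0,0],"fingers":0}
    - {"delta_pos":[0,0,0],"dr":[0,0,0],"fingers":0}
    - {"delta_pos":[0,0,0.0005],"dr":[0,0,0.033],"fingers":0}
    - {"delta_pos":[0,0,0.0005],"dr":[0,0,0.033],"fingers":0}
    - {"delta_pos":[0,0,0],"dr":[0,0,0],"fingers":0}
  force: 58

```text
time: 33.0
tcp_pos: [0.6649, 0.0661, 0.0821]
tool_rot: [-0.002, 0.73, 0.684, 0.005]
force: [1.8, 0.5, -11.0]
finger_gap: 0.17
```

```bash
python3 plan.py D 0.077 .056|head -1
```

```text
t=33.00 p=[0.6649 0.0661 0.0821] yaw=-0.065 turn=0.121 j7=-0.80 F=[  1.8   0.5 -11. ] M=[ 0.083 -0.549  0.355] gap=0.170
```

Emit:
move_arm:
  deltas:
    - {"delta_pos":[0,0,0.0005],"dr":[0,0,0.04],"fingers":0}
    - {"delta_pos":[0,0,0],"dr":[0,0,0],"fingers":0}

```text
time: 33.2
tcp_pos: [0.6653, 0.0661, 0.0818]
tool_rot: [-0.002, 0.755, 0.655, 0.005]
force: [2.7, 1.1, -10.7]
finger_gap: 0.169
```

```bash
python3 plan.py D 0.077 .056|head -1
```

```text
t=33.20 p=[0.6653 0.0661 0.0818] yaw=-0.142 turn=0.198 j7=-0.87 F=[  2.7   1.1 -10.7] M=[ 0.111 -0.486  0.279] gap=0.169
```

Emit:
move_arm:
  deltas:
    - {"delta_pos":[0,0,0.0005],"dr":[0,0,0.045],"fingers":0}
    - {"delta_pos":[0,0,0],"dr":[0,0,0],"fingers":0}

```text
time: 33.4
tcp_pos: [0.6657, 0.066, 0.0814]
tool_rot: [-0.001, 0.783, 0.622, 0.006]
force: [3.3, 0.3, -11.2]
finger_gap: 0.169
```

```bash
python3 plan.py D 0.077 .056|head -1
```

```text
t=33.40 p=[0.6657 0.066  0.0814] yaw=-0.227 turn=0.283 j7=-0.95 F=[  3.3   0.3 -11.2] M=[ 0.042 -0.501  0.303] gap=0.169
```

Emit:
move_arm:
  deltas:
    - {"delta_pos":[0,0,0.0005],"dr":[0,0,0.045],"fingers":0}
    - {"delta_pos":[0,0,0],"dr":[0,0,0],"fingers":0}

```text
time: 33.6
tcp_pos: [0.6662, 0.0659, 0.0811]
tool_rot: [-0.001, 0.808, 0.589, 0.006]
force: [3.4, 0.8, -11.6]
finger_gap: 0.172
```

```bash
python3 plan.py D 0.077 .056|head -1
```

```text
t=33.60 p=[0.6662 0.0659 0.0811] yaw=-0.310 turn=0.366 j7=-1.02 F=[  3.4   0.8 -11.6] M=[ 0.028 -0.582  0.345] gap=0.172
```

Emit:
move_arm:
  deltas:
    - {"delta_pos":[0,0,0.0005],"dr":[0,0,0.042],"fingers":0}
    - {"delta_pos":[0,0,0],"dr":[0,0,0],"fingers":0}

```text
time: 33.8
tcp_pos: [0.6666, 0.0658, 0.0808]
tool_rot: [-0.001, 0.83, 0.558, 0.006]
force: [3.0, 0.6, -11.5]
finger_gap: 0.17
```

```bash
python3 plan.py D 0.077 .056|head -1
```

```text
t=33.80 p=[0.6666 0.0658 0.0808] yaw=-0.386 turn=0.442 j7=-1.09 F=[  3.    0.6 -11.5] M=[-0.044 -0.61   0.345] gap=0.170
```

Emit:
move_arm:
  deltas:
    - {"delta_pos":[0,0,0.0005],"dr":[0,0,0.04],"fingers":0}
    - {"delta_pos":[0,0,0],"dr":[0,0,0],"fingers":0}

```text
time: 34.0
tcp_pos: [0.6669, 0.0656, 0.0807]
tool_rot: [-0.001, 0.849, 0.529, 0.006]
force: [3.2, -0.0, -11.3]
finger_gap: 0.172
```

```bash
python3 plan.py D 0.077 .056|head -1
python3 - <<'E'
import plan as P, numpy as np
o,p,R=P.st(); p=p+[0,0,.048]
P.plan(*P.KN["A"],.125,-1.172,start=(p,R))
E
```

```text
t=34.00 p=[0.6669 0.0656 0.0807] yaw=-0.456 turn=0.512 j7=-1.16 F=[  3.2  -0.  -11.3] M=[ 0.018 -0.725  0.362] gap=0.172
t=34.00 p=[0.6669 0.0656 0.1287] yaw=-0.456 turn=-0.716 j7=-1.16 F=[  3.2  -0.  -11.3] M=[ 0.018 -0.725  0.362] gap=0.172
  pos [-0.0593, -0.0537, 0.0004] dr [0.002, -0.006, 0.073]
  pos [-0.0665, -0.0445, 0.0014] dr [0.0, 0.0, 0.072]
  pos [-0.0722, -0.0344, 0.0014] dr [0.0, 0.0, 0.073]
  pos [-0.0764, -0.0237, 0.0014] dr [0.0, 0.0, 0.072]
  pos [-0.0426, -0.0067, 0.0007] dr [0.0, 0.0, 0.068]
```

Emit:
move_arm:
  deltas:
    - {"delta_pos":[0,0,0.0003],"dr":[0,0,0.035],"fingers":0}
    - {"delta_pos":[0,0,0],"dr":[0,0,0],"fingers":0}

```text
time: 34.2
tcp_pos: [0.6671, 0.0655, 0.0806]
tool_rot: [-0.001, 0.864, 0.503, 0.006]
force: [3.0, 0.5, -12.1]
finger_gap: 0.17
```

```bash
python3 plan.py D 0.077 .056|head -1
```

```text
t=34.20 p=[0.6671 0.0655 0.0806] yaw=-0.516 turn=0.572 j7=-1.21 F=[  3.    0.5 -12.1] M=[-0.045 -0.738  0.505] gap=0.170
```

Emit:
move_arm:
  deltas:
    - {"delta_pos":[0,0,0],"dr":[0,0,0.012],"fingers":0}
    - {"delta_pos":[0,0,0],"dr":[0,0,0],"fingers":0}

```text
time: 34.4
tcp_pos: [0.6672, 0.0654, 0.0806]
tool_rot: [-0.001, 0.869, 0.495, 0.006]
force: [3.2, -0.5, -11.0]
finger_gap: 0.171
```

```bash
python3 plan.py D 0.077 .056|head -1
python3 - <<'E'
import plan as P, numpy as np
o,p,R=P.st(); p=p+[0,0,.048]
P.plan(*P.KN["A"],.125,-1.172,start=(p,R))
E
```

```text
t=34.40 p=[0.6672 0.0654 0.0806] yaw=-0.534 turn=0.590 j7=-1.23 F=[  3.2  -0.5 -11. ] M=[-0.175 -0.758  0.557] gap=0.171
t=34.40 p=[0.6672 0.0654 0.1286] yaw=-0.534 turn=-0.638 j7=-1.23 F=[  3.2  -0.5 -11. ] M=[-0.175 -0.758  0.557] gap=0.171
  pos [-0.0633, -0.049, 0.0004] dr [0.002, -0.006, 0.073]
  pos [-0.0697, -0.0393, 0.0013] dr [0.0, 0.0, 0.072]
  pos [-0.0746, -0.0288, 0.0013] dr [0.0, 0.0, 0.073]
  pos [-0.078, -0.0178, 0.0013] dr [0.0, 0.0, 0.072]
  pos [-0.0434, -0.0034, 0.0007] dr [0.0, 0.0, 0.029]
```

Emit:
move_arm:
  deltas:
    - {"delta_pos":[0,0,0],"dr":[0,0,0],"fingers":0.4}
    - {"delta_pos":[0,0,0],"dr":[0,0,0],"fingers":0.4}
    - {"delta_pos":[0,0,-0.08],"dr":[0,0,0],"fingers":0.4}
    - {"delta_pos":[-0.063,-0.049,0],"dr":[0.002,-0.006,0.073],"fingers":0.4}
    - {"delta_pos":[-0.07,-0.039,0.002],"dr":[0,0,0.073],"fingers":0.4}
    - {"delta_pos":[-0.075,-0.029,0.002],"dr":[0,0,0.073],"fingers":0.4}
    - {"delta_pos":[-0.078,-0.018,0.002],"dr":[0,0,0.073],"fingers":0.4}
    - {"delta_pos":[-0.046,-0.003,0.002],"dr":[0,0,0.025],"fingers":0.4}
    - {"delta_pos":[-0.006,0,0],"dr":[0,0,0],"fingers":0.4}
    - {"delta_pos":[0,0,0],"dr":[0,0,0],"fingers":0.4}

```text
time: 35.4
tcp_pos: [0.4583, -0.0098, 0.135]
tool_rot: [-0.0, 0.981, 0.192, 0.006]
force: [0.4, -0.4, 0.6]
finger_gap: 0.396
```

```bash
python3 plan.py A 0.077 -1.172
```

```text
t=35.40 p=[ 0.4583 -0.0098  0.135 ] yaw=-1.185 turn=0.013 j7=-1.69 F=[ 0.4 -0.4  0.6] M=[-0.038 -0.033  0.031] gap=0.396
  pos [0.0041, 0.0096, 0.0793] dr [0.001, -0.006, -0.006]
  pos [0.0011, 0.0022, 0.0174] dr [0.0, 0.0, 0.0]
```

Emit:
move_arm:
  deltas:
    - {"delta_pos":[0.0055,0.012,0.02],"dr":[0.001,-0.006,-0.006],"fingers":0.4}
    - {"delta_pos":[0,0,0.072],"dr":[0,0,0],"fingers":0.33}
    - {"delta_pos":[0,0,0.008],"dr":[0,0,0],"fingers":0.22}
    - {"delta_pos":[0,0,0],"dr":[0,0,0],"fingers":0}
    - {"delta_pos":[0,0,0],"dr":[0,0,0],"fingers":0}
    - {"delta_pos":[0,0,0],"dr":[0,0,0],"fingers":0}
    - {"delta_pos":[0,0,0.0007],"dr":[0,0,0.047],"fingers":0}
    - {"delta_pos":[0,0,0.0007],"dr":[0,0,0.047],"fingers":0}
    - {"delta_pos":[0,0,0],"dr":[0,0,0],"fingers":0}
  force: 58

```text
time: 36.3
tcp_pos: [0.4736, -0.0114, 0.0782]
tool_rot: [-0.001, 0.994, 0.108, 0.005]
force: [2.0, 2.1, -17.7]
finger_gap: 0.175
```

```bash
python3 plan.py A 0.077 -1.172|head -1
```

```text
t=36.30 p=[ 0.4736 -0.0114  0.0782] yaw=-1.355 turn=0.183 j7=-1.93 F=[  2.    2.1 -17.7] M=[ 0.415 -0.544  0.243] gap=0.175
```

Emit:
move_arm:
  deltas:
    - {"delta_pos":[0,0.001,0.0005],"dr":[0,0,0.037],"fingers":0}
    - {"delta_pos":[0,0.001,0.0005],"dr":[0,0,0.037],"fingers":0}
    - {"delta_pos":[0,0,0],"dr":[0,0,0],"fingers":0}

```text
time: 36.6
tcp_pos: [0.4738, -0.0125, 0.078]
tool_rot: [-0.001, 0.999, 0.037, 0.006]
force: [2.3, -0.2, -16.8]
finger_gap: 0.17
```

```bash
python3 plan.py A 0.077 -1.172|head -1
```

```text
t=36.60 p=[ 0.4738 -0.0125  0.078 ] yaw=-1.497 turn=0.325 j7=-2.05 F=[  2.3  -0.2 -16.8] M=[-0.035 -0.621  0.43 ] gap=0.170
```

Emit:
move_arm:
  deltas:
    - {"delta_pos":[0,0,0],"dr":[0,0,0.03],"fingers":0}
    - {"delta_pos":[0,0,0],"dr":[0,0,0],"fingers":0}

```text
time: 36.8
tcp_pos: [0.4738, -0.0129, 0.0779]
tool_rot: [-0.001, 1.0, 0.011, 0.006]
force: [1.1, 0.3, -15.8]
finger_gap: 0.169
```

```bash
python3 plan.py A 0.077 -1.172|head -1
```

```text
t=36.80 p=[ 0.4738 -0.0129  0.0779] yaw=-1.549 turn=0.377 j7=-2.09 F=[  1.1   0.3 -15.8] M=[ 0.089 -0.476  0.534] gap=0.169
```

Emit:
move_arm:
  deltas:
    - {"delta_pos":[0,0,0],"dr":[0,0,0],"fingers":0.4}
    - {"delta_pos":[0,0,0],"dr":[0,0,0],"fingers":0.4}
    - {"delta_pos":[0,0,-0.09],"dr":[0,0,0],"fingers":0.4}
    - {"delta_pos":[0.02,-0.08,0],"dr":[0,0,-0.073],"fingers":0.4}
    - {"delta_pos":[0.031,-0.076,0],"dr":[0,0,-0.073],"fingers":0.4}
    - {"delta_pos":[0.042,-0.07,0],"dr":[0,0,-0.073],"fingers":0.4}
    - {"delta_pos":[0,0,0.003],"dr":[0,0,-0.073],"fingers":0.4}
    - {"delta_pos":[0,0,0.003],"dr":[0,0,-0.073],"fingers":0.4}
    - {"delta_pos":[0,0,0.003],"dr":[0,0,-0.073],"fingers":0.4}
    - {"delta_pos":[0,0,0.003],"dr":[0,0,-0.073],"fingers":0.4}

```text
time: 37.8
tcp_pos: [0.5203, 0.1342, 0.1363]
tool_rot: [0.007, 0.864, 0.503, 0.017]
force: [-0.1, -0.6, -0.4]
finger_gap: 0.396
```

Emit:
move_arm:
  deltas:
    - {"delta_pos":[0,0,0.003],"dr":[0,0,-0.073],"fingers":0.4}
    - {"delta_pos":[0,0,0.003],"dr":[0,0,-0.073],"fingers":0.4}
    - {"delta_pos":[0,0,0.003],"dr":[0,0,-0.073],"fingers":0.4}
    - {"delta_pos":[0,0,0.003],"dr":[0,0,-0.073],"fingers":0.4}
    - {"delta_pos":[0,0,0.003],"dr":[0,0,-0.073],"fingers":0.4}
    - {"delta_pos":[0,0,0.003],"dr":[0,0,-0.073],"fingers":0.4}
    - {"delta_pos":[0,0,0.003],"dr":[0,0,-0.073],"fingers":0.4}
    - {"delta_pos":[0,0,0.003],"dr":[0,0,-0.073],"fingers":0.4}
    - {"delta_pos":[0,0,0.003],"dr":[0,0,-0.073],"fingers":0.4}
    - {"delta_pos":[0,0,0.003],"dr":[0,0,-0.073],"fingers":0.4}

```text
time: 38.8
tcp_pos: [0.534, 0.1349, 0.132]
tool_rot: [0.028, 0.29, 0.957, 0.011]
force: [-0.2, -0.7, -0.2]
finger_gap: 0.403
```

Emit:
move_arm:
  deltas:
    - {"delta_pos":[0,0,0],"dr":[0,0,-0.03],"fingers":0.4}
    - {"delta_pos":[0,0,0],"dr":[0,0,0],"fingers":0.4}

```text
time: 39.0
tcp_pos: [0.5361, 0.1346, 0.1339]
tool_rot: [0.029, 0.259, 0.965, 0.011]
force: [-0.1, 0.5, -0.1]
finger_gap: 0.399
```

```bash
python3 plan.py B 0.078 1.128
```

```text
t=39.00 p=[0.5361 0.1346 0.1339] yaw=1.048 turn=0.080 j7=-0.05 F=[-0.1  0.5 -0.1] M=[ 0.066 -0.072 -0.051] gap=0.399
  pos [0.0044, -0.0205, 0.0772] dr [0.017, 0.026, -0.041]
  pos [0.0004, -0.0034, 0.0152] dr [0.0, 0.0, 0.0]
```

Emit:
move_arm:
  deltas:
    - {"delta_pos":[0.006,-0.024,0.015],"dr":[0.017,0.026,-0.041],"fingers":0.4}
    - {"delta_pos":[0,-0.001,0],"dr":[0,0,0],"fingers":0.4}
    - {"delta_pos":[0,0,0.07],"dr":[0,0,0],"fingers":0.33}
    - {"delta_pos":[0,0,0.009],"dr":[0,0,0],"fingers":0.22}
    - {"delta_pos":[0,0,0],"dr":[0,0,0],"fingers":0}
    - {"delta_pos":[0,0,0],"dr":[0,0,0],"fingers":0}
    - {"delta_pos":[0,0,0],"dr":[0,0,0],"fingers":0}
    - {"delta_pos":[0,0,0.0007],"dr":[0,0,0.047],"fingers":0}
    - {"delta_pos":[0,0,0.0007],"dr":[0,0,0.047],"fingers":0}
    - {"delta_pos":[0,0,0],"dr":[0,0,0],"fingers":0}
  force: 58

```text
time: 40.0
tcp_pos: [0.5302, 0.1218, 0.0808]
tool_rot: [0.005, 0.32, 0.948, 0.0]
force: [2.7, 2.0, -14.0]
finger_gap: 0.176
```

```bash
python3 plan.py B 0.078 1.128|head -1
```

```text
t=40.00 p=[0.5302 0.1218 0.0808] yaw=0.920 turn=0.208 j7=-0.17 F=[  2.7   2.  -14. ] M=[ 0.194 -0.559  0.226] gap=0.176
```

Emit:
move_arm:
  deltas:
    - {"delta_pos":[0,0,0.0005],"dr":[0,0,0.038],"fingers":0}
    - {"delta_pos":[0,0,0.0005],"dr":[0,0,0.038],"fingers":0}
    - {"delta_pos":[0,0,0],"dr":[0,0,0],"fingers":0}

```text
time: 40.3
tcp_pos: [0.5299, 0.1216, 0.0804]
tool_rot: [0.006, 0.389, 0.921, 0.0]
force: [1.5, 0.6, -13.6]
finger_gap: 0.169
```

```bash
python3 plan.py B 0.078 1.128|head -1
python3 - <<'E'
import plan as P, numpy as np
o,p,R=P.st(); p=p+[0,0,.048]
P.plan(*P.KN["C"],.125,1.342,start=(p,P.des(P.yaw(R)-.06)))
E
```

```text
t=40.30 p=[0.5299 0.1216 0.0804] yaw=0.772 turn=0.356 j7=-0.31 F=[  1.5   0.6 -13.6] M=[-0.014 -0.502  0.331] gap=0.169
t=40.30 p=[0.5299 0.1216 0.1284] yaw=0.712 turn=0.630 j7=-0.31 F=[  1.5   0.6 -13.6] M=[-0.014 -0.502  0.331] gap=0.169
  pos [-0.0751, -0.0275, 0.0013] dr [0.0, 0.0, -0.072]
  pos [-0.0704, -0.0381, 0.0013] dr [0.0, 0.0, -0.073]
  pos [-0.0641, -0.0478, 0.0013] dr [0.0, 0.0, -0.073]
  pos [-0.0565, -0.0566, 0.0013] dr [0.0, 0.0, -0.073]
  pos [-0.0175, -0.0235, 0.0005] dr [0.0, 0.0, -0.025]
```

Emit:
move_arm:
  deltas:
    - {"delta_pos":[0,0,0.0004],"dr":[0,0,0.044],"fingers":0}
    - {"delta_pos":[0,0,0],"dr":[0,0,0],"fingers":0}

```text
time: 40.5
tcp_pos: [0.5298, 0.1214, 0.0803]
tool_rot: [0.006, 0.427, 0.904, 0.0]
force: [1.7, -0.6, -13.0]
finger_gap: 0.17
```

```bash
python3 plan.py B 0.078 1.128|head -1
```

```text
t=40.50 p=[0.5298 0.1214 0.0803] yaw=0.690 turn=0.438 j7=-0.38 F=[  1.7  -0.6 -13. ] M=[-0.077 -0.474  0.436] gap=0.170
```

Emit:
move_arm:
  deltas:
    - {"delta_pos":[0,0,0],"dr":[0,0,0.034],"fingers":0}
    - {"delta_pos":[0,0,0],"dr":[0,0,0],"fingers":0}

```text
time: 40.7
tcp_pos: [0.5297, 0.1213, 0.0802]
tool_rot: [0.006, 0.453, 0.891, 0.0]
force: [2.6, -1.1, -12.2]
finger_gap: 0.17
```

```bash
python3 plan.py B 0.078 1.128|head -1
```

```text
t=40.70 p=[0.5297 0.1213 0.0802] yaw=0.630 turn=0.498 j7=-0.44 F=[  2.6  -1.1 -12.2] M=[-0.169 -0.37   0.476] gap=0.170
```

Emit:
move_arm:
  deltas:
    - {"delta_pos":[0,0,0],"dr":[0,0,0],"fingers":0.4}
    - {"delta_pos":[0,0,0],"dr":[0,0,0],"fingers":0.4}
    - {"delta_pos":[0,0,-0.08],"dr":[0,0,0],"fingers":0.4}
    - {"delta_pos":[-0.077,-0.021,0.001],"dr":[0,0.006,-0.073],"fingers":0.4}
    - {"delta_pos":[-0.073,-0.032,0.003],"dr":[0,0,-0.073],"fingers":0.4}
    - {"delta_pos":[-0.068,-0.043,0.003],"dr":[0,0,-0.073],"fingers":0.4}
    - {"delta_pos":[-0.061,-0.052,0.003],"dr":[0,0,-0.073],"fingers":0.4}
    - {"delta_pos":[-0.005,-0.027,0.003],"dr":[0,0,-0.063],"fingers":0.4}
    - {"delta_pos":[0,0,0],"dr":[0,0,0],"fingers":0.4}
    - {"delta_pos":[0,0,0],"dr":[0,0,0],"fingers":0.4}

```text
time: 41.7
tcp_pos: [0.606, -0.0652, 0.1376]
tool_rot: [0.013, 0.114, 0.993, 0.011]
force: [0.4, 0.2, -0.9]
finger_gap: 0.401
```

```bash
python3 plan.py C 0.077 1.342
```

```text
t=41.70 p=[ 0.606  -0.0652  0.1376] yaw=1.342 turn=-0.000 j7=0.65 F=[ 0.4  0.2 -0.9] M=[ 0.047 -0.081 -0.044] gap=0.401
  pos [0.0018, -0.0144, 0.0787] dr [0.012, 0.011, 0.0]
  pos [-0.0, -0.0035, 0.0219] dr [0.0, 0.0, 0.0]
```

Emit:
move_arm:
  deltas:
    - {"delta_pos":[0.002,-0.018,0.018],"dr":[0.012,0.011,0],"fingers":0.4}
    - {"delta_pos":[0,-0.001,0],"dr":[0,0,0],"fingers":0.4}
    - {"delta_pos":[0,0,0.074],"dr":[0,0,0],"fingers":0.33}
    - {"delta_pos":[0,0,0.009],"dr":[0,0,0],"fingers":0.22}
    - {"delta_pos":[0,0,0],"dr":[0,0,0],"fingers":0}
    - {"delta_pos":[0,0,0],"dr":[0,0,0],"fingers":0}
    - {"delta_pos":[0,0,0],"dr":[0,0,0],"fingers":0}
    - {"delta_pos":[0,0,0.0007],"dr":[0,0,0.05],"fingers":0}
    - {"delta_pos":[0,0,0.0007],"dr":[0,0,0.05],"fingers":0}
    - {"delta_pos":[0,0,0],"dr":[0,0,0],"fingers":0}
  force: 58

```text
time: 42.7
tcp_pos: [0.6026, -0.076, 0.0776]
tool_rot: [0.001, 0.215, 0.977, -0.008]
force: [2.2, -2.8, -10.1]
finger_gap: 0.174
```

```bash
python3 plan.py C 0.077 1.342|head -1
```

```text
t=42.70 p=[ 0.6026 -0.076   0.0776] yaw=1.137 turn=0.205 j7=0.43 F=[  2.2  -2.8 -10.1] M=[-0.159 -0.721  0.237] gap=0.174
```

Emit:
move_arm:
  deltas:
    - {"delta_pos":[0,0,0.0005],"dr":[0,0,0.041],"fingers":0}
    - {"delta_pos":[0,0,0.0005],"dr":[0,0,0.041],"fingers":0}
    - {"delta_pos":[0,0,0],"dr":[0,0,0],"fingers":0}

```text
time: 43.0
tcp_pos: [0.6026, -0.0761, 0.0769]
tool_rot: [0.002, 0.292, 0.956, -0.009]
force: [0.7, -2.8, -8.7]
finger_gap: 0.169
```

```bash
python3 plan.py C 0.077 1.342|head -1
```

```text
t=43.00 p=[ 0.6026 -0.0761  0.0769] yaw=0.977 turn=0.365 j7=0.28 F=[ 0.7 -2.8 -8.7] M=[-0.216 -0.597  0.268] gap=0.169
```

Emit:
move_arm:
  deltas:
    - {"delta_pos":[0,0,0.0005],"dr":[0,0,0.037],"fingers":0}
    - {"delta_pos":[0,0,0.0005],"dr":[0,0,0.037],"fingers":0}
    - {"delta_pos":[0,0,0],"dr":[0,0,0],"fingers":0}

```text
time: 43.3
tcp_pos: [0.6025, -0.0763, 0.0767]
tool_rot: [0.003, 0.358, 0.934, -0.009]
force: [2.7, -3.2, -9.5]
finger_gap: 0.168
```

```bash
python3 plan.py C 0.077 1.342|head -1
```

```text
t=43.30 p=[ 0.6025 -0.0763  0.0767] yaw=0.838 turn=0.504 j7=0.14 F=[ 2.7 -3.2 -9.5] M=[-0.255 -0.661  0.377] gap=0.168
```

Emit:
move_arm:
  deltas:
    - {"delta_pos":[0,0,0],"dr":[0,0,0.024],"fingers":0}
    - {"delta_pos":[0,0,0],"dr":[0,0,0.024],"fingers":0}
    - {"delta_pos":[0,0,0],"dr":[0,0,0],"fingers":0}

```text
time: 43.6
tcp_pos: [0.6025, -0.0763, 0.0766]
tool_rot: [0.003, 0.396, 0.918, -0.01]
force: [2.1, -3.3, -8.5]
finger_gap: 0.168
```

```bash
python3 plan.py C 0.077 1.342|head -1
```

```text
t=43.60 p=[ 0.6025 -0.0763  0.0766] yaw=0.755 turn=0.587 j7=0.07 F=[ 2.1 -3.3 -8.5] M=[-0.228 -0.595  0.443] gap=0.168
```

Emit:
move_arm:
  deltas:
    - {"delta_pos":[0,0,0],"dr":[0,0,0],"fingers":0.4}
    - {"delta_pos":[0,0,0],"dr":[0,0,0],"fingers":0.4}
    - {"delta_pos":[0,0,-0.085],"dr":[0,0,0],"fingers":0.4}
    - {"delta_pos":[0.065,0.028,0],"dr":[-0.004,0.004,0],"fingers":0.4}
    - {"delta_pos":[0.065,0.028,0],"dr":[0,0,0],"fingers":0.4}
    - {"delta_pos":[0.065,0.028,0],"dr":[0,0,0],"fingers":0.4}
    - {"delta_pos":[0.065,0.028,0],"dr":[0,0,0],"fingers":0.4}
    - {"delta_pos":[0.065,0.028,0],"dr":[0,0,0.01],"fingers":0.4}
    - {"delta_pos":[0,0,0],"dr":[0,0,0],"fingers":0.4}
    - {"delta_pos":[0,0,0],"dr":[0,0,0],"fingers":0.4}

```text
time: 44.6
tcp_pos: [0.5287, 0.1429, 0.1387]
tool_rot: [0.004, 0.395, 0.919, 0.007]
force: [0.6, -1.0, 0.2]
finger_gap: 0.397
```

```bash
python3 plan.py B 0.079 0.72
```

```text
t=44.60 p=[0.5287 0.1429 0.1387] yaw=0.758 turn=-0.038 j7=-0.31 F=[ 0.6 -1.   0.2] M=[-0.024 -0.168  0.095] gap=0.397
  pos [-0.0183, -0.0173, 0.076] dr [0.008, 0.001, 0.019]
  pos [-0.0058, -0.0047, 0.0233] dr [0.0, 0.0, 0.0]
```

Emit:
move_arm:
  deltas:
    - {"delta_pos":[-0.025,-0.023,0.018],"dr":[0.008,0.001,0.019],"fingers":0.4}
    - {"delta_pos":[-0.001,-0.001,0],"dr":[0,0,0],"fingers":0.4}
    - {"delta_pos":[0,0,0.073],"dr":[0,0,0],"fingers":0.33}
    - {"delta_pos":[0,0,0.008],"dr":[0,0,0],"fingers":0.22}
    - {"delta_pos":[0,0,0],"dr":[0,0,0],"fingers":0}
    - {"delta_pos":[0,0,0],"dr":[0,0,0],"fingers":0}
    - {"delta_pos":[0,0,0],"dr":[0,0,0],"fingers":0}
    - {"delta_pos":[0,0,0],"dr":[0,0,0.042],"fingers":0}
    - {"delta_pos":[0,0,0],"dr":[0,0,0.042],"fingers":0}
    - {"delta_pos":[0,0,0],"dr":[0,0,0],"fingers":0}
  force: 58

```text
time: 45.6
tcp_pos: [0.5314, 0.1181, 0.0801]
tool_rot: [-0.001, 0.491, 0.871, 0.002]
force: [3.5, 2.7, -14.5]
finger_gap: 0.169
```

```bash
python3 plan.py B 0.078 1.128|head -1
```

```text
t=45.60 p=[0.5314 0.1181 0.0801] yaw=0.544 turn=0.584 j7=-0.50 F=[  3.5   2.7 -14.5] M=[ 0.468 -0.845  0.589] gap=0.169
```

Emit:
move_arm:
  deltas:
    - {"delta_pos":[0,0,0],"dr":[0,0,0],"fingers":0.4}
    - {"delta_pos":[0,0,0],"dr":[0,0,0],"fingers":0.4}
    - {"delta_pos":[0,0,-0.085],"dr":[0,0,0],"fingers":0.4}
    - {"delta_pos":[-0.069,-0.014,0],"dr":[0,0,-0.073],"fingers":0.4}
    - {"delta_pos":[-0.066,-0.023,0],"dr":[0,0,-0.073],"fingers":0.4}
    - {"delta_pos":[-0.062,-0.033,0],"dr":[0,0,0],"fingers":0.4}
    - {"delta_pos":[-0.062,-0.033,0],"dr":[0,0,0],"fingers":0.4}
    - {"delta_pos":[-0.05,-0.026,0],"dr":[0,0,0],"fingers":0.4}
    - {"delta_pos":[0,0,0],"dr":[0,0,0],"fingers":0.4}
    - {"delta_pos":[0,0,0],"dr":[0,0,0],"fingers":0.4}

```text
time: 46.6
tcp_pos: [0.6109, -0.0758, 0.1446]
tool_rot: [0.006, 0.353, 0.936, 0.005]
force: [-0.1, 0.4, -0.5]
finger_gap: 0.403
```

```bash
python3 plan.py C 0.078 0.844
```

```text
t=46.60 p=[ 0.6109 -0.0758  0.1446] yaw=0.849 turn=-0.005 j7=0.21 F=[-0.1  0.4 -0.5] M=[ 0.081 -0.157  0.006] gap=0.403
  pos [0.0079, -0.0055, 0.0794] dr [0.007, 0.004, 0.002]
  pos [0.0029, -0.0017, 0.0314] dr [0.0, 0.0, 0.0]
```

Emit:
move_arm:
  deltas:
    - {"delta_pos":[0.012,-0.008,0.03],"dr":[0.007,0.004,0.002],"fingers":0.4}
    - {"delta_pos":[0,0,0],"dr":[0,0,0],"fingers":0.4}
    - {"delta_pos":[0,0,0.073],"dr":[0,0,0],"fingers":0.33}
    - {"delta_pos":[0,0,0.008],"dr":[0,0,0],"fingers":0.22}
    - {"delta_pos":[0,0,0],"dr":[0,0,0],"fingers":0}
    - {"delta_pos":[0,0,0],"dr":[0,0,0],"fingers":0}
    - {"delta_pos":[0,0,0],"dr":[0,0,0],"fingers":0}
    - {"delta_pos":[0,0,0],"dr":[0,0,0.046],"fingers":0}
    - {"delta_pos":[0,0,0],"dr":[0,0,0.046],"fingers":0}
    - {"delta_pos":[0,0,0],"dr":[0,0,0],"fingers":0}
  force: 58

```text
time: 47.6
tcp_pos: [0.5998, -0.0729, 0.0782]
tool_rot: [0.0, 0.436, 0.9, -0.004]
force: [0.9, -2.3, -10.9]
finger_gap: 0.172
```

```bash
python3 plan.py C 0.078 0.844|head -1
```

```text
t=47.60 p=[ 0.5998 -0.0729  0.0782] yaw=0.668 turn=0.176 j7=-0.02 F=[  0.9  -2.3 -10.9] M=[-0.309 -0.633  0.57 ] gap=0.172
```

Emit:
move_arm:
  deltas:
    - {"delta_pos":[0,0,0],"dr":[0,0,0],"fingers":0.4}
    - {"delta_pos":[0,0,0],"dr":[0,0,0],"fingers":0.4}
    - {"delta_pos":[0,0,0],"dr":[0,0,0],"fingers":0.45}
    - {"delta_pos":[0,0,-0.08],"dr":[0,0,0],"fingers":0.45}
    - {"delta_pos":[0,0,-0.08],"dr":[0,0,0],"fingers":0.45}
    - {"delta_pos":[0,0,-0.05],"dr":[0,0,0],"fingers":0.45}
    - {"delta_pos":[0,0,0],"dr":[0,0,0],"fingers":0.45}
    - {"delta_pos":[0,0,0],"dr":[0,0,0],"fingers":0.45}

```text
time: 48.4
tcp_pos: [0.6024, -0.0645, 0.2164]
tool_rot: [0.002, 0.43, 0.903, 0.001]
force: [0.2, 0.5, -0.2]
finger_gap: 0.45
```

```bash
python3 - <<'E'
from bench import ctrl
o=ctrl.get_obs(); print(o["time"],o["tcp_pos"],o["force"],ctrl.close_job())
E
```

```text
the job is handed in; nothing more can be done
48.4 [ 0.60241711 -0.06446613  0.21644167] [ 0.20949822  0.45513023 -0.19050481] None
```

I tightened all four screws in crisscross rounds and handed the job in at 48.4 s of the 72 s. No verdict was reported.

- **Rounds:** the first pair got about 0.4 rad each, then the other pair. A second round added about 0.4 rad and a third about 0.2 rad. The near and far screws were then tightened, and the left and right ones last.
- **Last torque readings** (wrist sensor, before each release):

| Screw | Torque (N m) |
|---|---|
| Far | 0.56 |
| Near | 0.53 |
| Left | 0.59 |
| Right | 0.57 |

- **At hand-in:** the gripper was open and lifted to 0.216 m, with no contact force.
- **Left and right screws:** they first stopped at 0.48 and 0.44 N m, below hand-tight, so I went back and mended both.
- **Not checked:** I took no final picture, so flushness and level are inferred from the torque rise at the seat. The near and far screws were not felt again after the other pair went tight. I never measured the clamp forces in newtons.
- **Disagreement:** by my count the far, left and right screws turned a few hundredths of a radian or more past the stated 1.4 rad before going tight. This is probably error in my angle readings.

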